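Lock the mincer's crank with its sprung-loop pin

TASK

The hand mincer is being put together again after washing: its crank has been slipped onto the drive shaft, but not quite far enough, and its locking pin waits in the parts stand. Put the pin into the hole on top of the crank's socket, ease the crank further on until the hole hidden in the shaft lines up and the pin goes down fully home, feeling for it gently and never forcing it; only then swing the pin's sprung loop down over the end of the socket until it snaps shut underneath. Let go of everything, and do not disturb the pepper mill beside it or the jar and the tin on the chopping board.

Things in the scene. Friction and masses are not known exactly. Their poses are not given: they have to be found in the camera images.
- pin_grip (a point): Centre of the locking pin's black grip block, 24 (x) x 14 (y) x 30 (z) mm; take it across its 14 mm width (y). z runs up the pin's axis, the loop opens to -x. 31 mm below lies the underside of a shoulder 16 mm across. The loop's hinge line (along y) is 22 mm below, in coils 26 mm wide over all whose tops are 16 mm below. Loose, about 110 g.
- pin_tip (a point): Tip of the pin, 68 mm below pin_grip's point and 37 mm below the shoulder's underside. The steel pin is 10 mm thick; its last 6 mm taper to a flat tip 7 mm across. Axes as pin_grip.
- loop (a joint): Swing of the pin's wire loop (rad): 0 = shut, parallel to the pin; 1.57 = straight out to the pin's -x. Starts at 1.45 to 1.65; light friction (0.5 N at the bow) keeps it where it is left. 5 mm wire, loop 47 mm wide inside; the bow's straight bar is 50.5 mm from the hinge line and can be drawn up to 6 mm further out against its spring (3.5 N per mm).
- tab_end (a point): Middle of the free edge of the loop's red thumb tab, 16 mm wide, 5 mm thick. It stands 26 mm off the bow's bar: to -x when the loop is shut (then 26 mm to -x of the pin's axis, 50.5 mm below the hinge line), straight up when the loop is straight out. Pushing this edge, first down, then in towards the socket with leaning fingers, swings the loop shut.
- crank_hole (a point): Mouth of the cross hole, on top of the crank's aluminium socket; z up the hole, x along the shaft towards the mincer's body (the socket's rimmed end is at -x). Socket 38 mm square, walls 8 mm; hole 12 mm wide, through both walls. A pin fully home has its shoulder on the socket's top and its tip 1 mm short of the underside.
- crank_end (a point): Centre of the socket's end face, 19 mm to -x of the hole. Its rolled rim, 10 mm thick, 40 mm square, stands 1 mm below the socket's underside. The loop's bow must stretch about 2 mm over it at a loop angle of 0.4 to 0.3 (a push of some 6 to 15 N on the tab) and snaps in behind it, below about 0.22.
- crank_knob (a point): Middle of the black turning grip at the end of the crank's arm, lying along x, 27 mm thick, 78 mm long. The arm hangs 110 mm down from the shaft's axis, 16 to 26 mm to +x of the cross hole. Crank and shaft turn together, stiffly (0.6 N m).
- pin: The locking pin with its loop; origin at the centre of its shoulder's underside, axes as pin_grip.
- mincer: White hand mincer on a grey suction foot 120 mm across, fixed; origin under the foot, x towards the outlet. Shaft axis 175 mm above the worktop. The feed tray on top is 128 mm across, its rim 267 mm up, centred 30 mm to +x. It carries shaft and crank; the shaft's hole is at no fixed distance from it (the auger has several mm of end play).
- stand_hole (a point): Mouth of the vertical hole in the fixed grey parts stand in which the pin stands at first, shoulder on the mouth, 42 mm above the worktop; 12.5 mm wide, 40 mm deep. Spare discs lie 76 mm to -y of it, not higher than 46 mm.
- mill: Wooden pepper mill, 58 mm across, 170 mm tall; origin at the centre of its underside. Leave it alone.
- jar: Glass jar with a dark lid, 62 mm across, 101 mm tall, on the red chopping board; origin at the centre of its underside. Leave it alone.
- tin: Flat food tin, 86 mm across, 40 mm tall, on the red chopping board; origin at the centre of its underside. Leave it alone.
- crank_axis (a point): Point of the crank (axes as crank_hole) on the shaft's axis, 19 mm under the hole's mouth. It sits 5 to 10 mm too far out on the 22 mm square shaft, so the shaft's own 12 mm hole, hidden inside, lies that far to +x. A pin in the crank's hole first stands on the shaft, 8 mm down; pressed with 5 N and drawn to +x it takes the crank along (1.5 N friction) and drops at the hole. It can go 3 mm too far.
Mind the look-alikes: they are no part of the job. Leave any yellow look-alike of the pin alone.

How it is judged:
On the way:
1. the pin is fully home through crank and shaft, its loop still open (z of pin_grip in the frame of crank_hole between 0.027 and 0.0345 m and angle between the z axis of pin_grip and the z axis of crank_hole, either way round below 0.1 rad and x of pin_grip in the frame of crank_hole between -0.005 and 0.005 m and y of pin_grip in the frame of crank_hole between -0.005 and 0.005 m and value of joint loop above 0.45 rad), for 0.2 s.
At the end, for the whole second after the job is handed in: The pin is upright in the crank's cross hole (within 0.1 rad), its shoulder within 3.5 mm of the socket's top and within 5 mm of the hole's centre; the loop is shut round the socket (loop angle below 0.25 rad, the tab under the socket's end); everything is at rest and let go (z of pin_grip in the frame of crank_hole between 0.027 and 0.0345 m and angle between the z axis of pin_grip and the z axis of crank_hole, either way round below 0.1 rad and x of pin_grip in the frame of crank_hole between -0.005 and 0.005 m and y of pin_grip in the frame of crank_hole between -0.005 and 0.005 m and value of joint loop between -0.3 and 0.25 rad and z of tab_end in the frame of crank_hole below -0.03 m and y of tab_end in the frame of crank_hole between -0.014 and 0.014 m and linear speed of pin below 0.02 m/s); the robot touches nothing.
It fails at once if the pin or its loop is forced: more than 40 N between it and the mincer, crank or shaft (contact force between pin and mincer above 40 N).
It fails at once if the mill is shifted by more than 20 mm (distance of mill from where it was at the start of the episode above 0.02 m).
It fails at once if the jar is shifted by more than 20 mm (distance of jar from where it was at the start of the episode above 0.02 m).
It fails at once if the tin is shifted by more than 20 mm (distance of tin from where it was at the start of the episode above 0.02 m).
It fails at once if the mill is knocked over (angle between mill's own z axis and vertical above 0.5 rad).
It also fails if it takes over 72 s, if anything falls off the work surface, if the arm or the gripper's body presses on something with over 40 N, if the wrist force passes 120 N, or if a joint passes its speed limit or range.

ROBOT

A 6-joint arm with a two-finger parallel gripper is mounted at the origin on a cart in front of the work surface, level with it; the furniture and walls round the work are solid. World frame = base frame: x ahead of the robot, y to its left, z up, the work surface at z = 0. Lengths are in m, angles in rad, forces in N, time in s.
With the tool pointing down it reaches from about 0.3 to 0.875 m from the base axis. Payload 6.4 kg.
Tool frame: the origin (TCP) lies between the finger pads; the fingertips stand 11 mm ahead of it and the grasp point (between the pads) lies 8 mm behind it (ctrl.tcp_to_tips is the distance from the TCP to the fingertips, in m); x points along the fingers, z is the direction in which the jaws open and shut, and the axes are right-handed (so a half turn about x gives the same grasp; the last joint's range is limited). The gripper opens to 85 mm and grips with 20 to 120 N. Pads are 22 mm wide; open, the fingers measure 114 mm over their backs; the gripper's body (76 mm by 85 mm) begins 54 mm behind the grasp point. The pads swing forward as they close: fully open they stand 13 mm farther back than shut.
Start: joints at [-1.475, 0.181, 1.607, -0, 1.354, -0.206], TCP at [0.171, -0.549, 0.242] pointing down, gripper open.
Joint ranges: [-2.99, 2.99], [-0.89, 2.07], [0.3, 2.58], [-1.14, 4.28], [0, 2.63], [-3.12, 3.12]. Speed limits (rad/s): [2.57, 2.57, 3.01, 3.14, 3.14, 3.14].

INTERFACE

Orientations are given as a unit quaternion [w, x, y, z].
In Python, from bench import ctrl, eyes, hand_in gives the robot as it stands. The module is installed in compiled form; this text tells all that it offers.
- The arm moves only by the tool step_arm, never from a script. Its arguments are lists of equal length, an entry for each row: "xyz": the shift along the world's x, y, z in mm, a list of three; "spin": the turn about the world's z in rad; "fingers": the opening in per cent of the stroke, from 0 (shut) to 100 (fully open). A call has 1 to 10 rows; each row is the pose to reach, as a shift and turn from the pose commanded when the call began; what a row does not reach only later rows make up. A row lasts 1/10 s, in which the tool goes at most 50 mm and 8.59 degrees, less where a joint would pass 70% of its speed; a pose out of reach is approached as far as the arm can. A call with a gripper value outside its range is refused whole. The fingers move at their own pace and stop on an object; the grip force is fixed at half the most. Time passes only in rows, so rows that repeat a pose let the fingers close. It gives the time, the measured TCP pose, the force and the opening at its end, in the units of the state.
- ctrl.get_obs(): the state, without advancing time (a new reading comes with each control period).
- eyes.camera(name): name is "side" or "top"; returns the picture (400x640x3 uint8, red, green, blue); there is no depth.
- eyes.camera_model(name): a dict with "vertical_fov" (degrees; the focal length in pixels is half the picture's height over the tangent of half this angle, whatever the lens; pixels are square), "cx", "cy" (the principal point, pixels), "dist_coeffs" ([k1, k2, p1, p2, k3] as OpenCV has them; the pictures are not rectified), "pose" (4x4, takes a point from camera to world coordinates). Camera axes: x right, y up, looking along -z (the intrinsics and any distortion apply to the point x, -y, -z); pixel columns grow to the right and rows downward; lengths in m; the calibration is good to about 2 mm. A picture is of the moment at which its call begins. camera_model takes no time and is no camera call.
- hand_in(): hands the job in, once; it reports no verdict.
The state is a dict: "time_s": time; "q": joint angles; "dq": joint speeds; "joint_efforts": joint torques, N m; "eef_pos": TCP position; "eef_rot": TCP orientation; "wrist_force": force on the tool from outside, world axes, zero at the start; "torque": the same for the moment, N m; "opening": opening from 0.0 (shut) to 1.0 (fully open).
Only numpy, scipy, OpenCV 4.12 (cv2) and the standard library are available. Lean on these libraries where they do the work, as an engineer would, in place of code of your own. Each camera call takes 0.05 s, during which the arm holds its last target.

## Working session

There is one attempt and no reset: what is moved stays moved. The work goes in short steps, Python scripts to look and compute and a tool call to move; the robot and the scene stay as the last step left them, time stands still between calls to the robot, and variables do not carry over. Pictures are saved under pics/ and viewed, and the job is handed in when it is done.

Besides the shell and the picture viewer there is one more tool, called after "Request:" as name(argument=value, ...), one argument or row to a line, values as JSON. step_arm: Moves the arm, as the interface text tells. Its arguments: {"type":"object","properties":{"xyz":{"type":"array"},"spin":{"type":"array"},"fingers":{"type":"array"}},"required":["xyz","spin","fingers"]}

```bash
mkdir -p pics; python3 - <<'E'
from bench import ctrl, eyes
import cv2, numpy as np
o=ctrl.get_obs(); print(o, ctrl.tcp_to_tips)
for n in("side","top"):
    m=eyes.camera_model(n); print(n,m)
    cv2.imwrite(f"pics/{n}0.png",eyes.camera(n)[:,:,::-1])
E
```

```text
{'time_s': 0.0, 'q': array([-1.47529243e+00,  1.81539415e-01,  1.60798004e+00, -1.06540243e-05,
        1.35377727e+00, -2.06290658e-01]), 'dq': array([-0.00021446,  0.00035687,  0.00076215, -0.00038576, -0.00047106,
       -0.0008581 ]), 'joint_efforts': array([-8.10332385e-04, -4.44880342e+01, -3.51330936e+01, -3.58572470e-04,
        9.04576562e-03, -2.28732932e-05]), 'eef_pos': array([ 0.17087831, -0.54848449,  0.24139855]), 'eef_rot': array([ 0.56907669,  0.41960135,  0.56988573, -0.41870835]), 'wrist_force': array([-0.35414536, -0.4096394 ,  0.22552528]), 'torque': array([-0.01642857, -0.01361982, -0.00553935]), 'opening': 0.9962785972470505} 0.011
side {'vertical_fov': 57.562131689242584, 'cx': 319.1911060910499, 'cy': 196.703186585147, 'dist_coeffs': array([-0.02001949,  0.        ,  0.        ,  0.        ,  0.        ]), 'pose': array([[ 0.95833233,  0.11864247, -0.25985209,  0.20647122],
       [-0.28559015,  0.37846004, -0.88045798, -0.9372389 ],
       [-0.00611608,  0.91798255,  0.39657361,  0.55088331],
       [ 0.        ,  0.        ,  0.        ,  1.        ]])}
top {'vertical_fov': 57.64468121814895, 'cx': 318.81495999891206, 'cy': 201.83050964959392, 'dist_coeffs': array([-0.06813028,  0.        ,  0.        ,  0.        ,  0.        ]), 'pose': array([[ 0.0173329 ,  0.99726017, -0.07191464,  0.40214987],
       [-0.99974962,  0.01626827, -0.01536342, -0.03558637],
       [-0.0141514 ,  0.07216293,  0.99729246,  1.31248026],
       [ 0.        ,  0.        ,  0.        ,  1.        ]])}
```

View pics/side0.png

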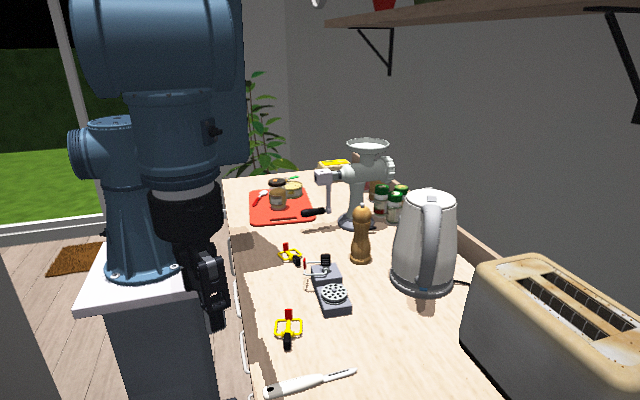

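View pics/top0.png

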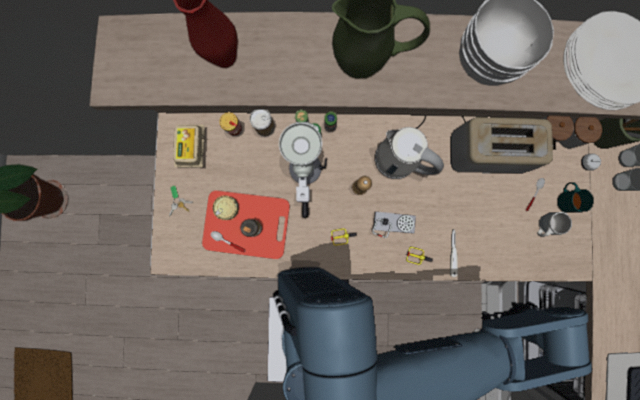

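```bash
cat > h.py <<'E'
import cv2, numpy as np, sys
from bench import ctrl, eyes
def K(m):
    f=200/np.tan(np.radians(m["vertical_fov"])/2)
    return np.array([[f,0,m["cx"]],[0,f,m["cy"]],[0,0,1.]])
def proj(n,P):
    m=eyes.camera_model(n);T=np.linalg.inv(m["pose"]);P=np.atleast_2d(np.asarray(P,float))
    c=(T[:3,:3]@P.T).T+T[:3,3]; c=c*[1,-1,-1]
    p,_=cv2.projectPoints(c.reshape(-1,1,3),np.zeros(3),np.zeros(3),K(m),m["dist_coeffs"]);return p[:,0]
def ray(n,uv):
    m=eyes.camera_model(n)
    u=cv2.undistortPoints(np.array([[uv]],float),K(m),m["dist_coeffs"])[0,0]
    d=m["pose"][:3,:3]@np.array([u[0],-u[1],-1]);return m["pose"][:3,3],d/np.linalg.norm(d)
def atz(n,uv,z):
    o,d=ray(n,uv);return o+d*(z-o[2])/d[2]
def tri(a,b):
    (o1,d1),(o2,d2)=ray("side",a),ray("top",b)
    A=np.stack([d1,-d2],1);s=np.linalg.lstsq(A,o2-o1,rcond=None)[0]
    p,q=o1+s[0]*d1,o2+s[1]*d2;return (p+q)/2,np.linalg.norm(p-q)
def crop(img,x0,y0,x1,y1,s,fn):
    c=cv2.resize(img[y0:y1,x0:x1],None,fx=s,fy=s,interpolation=cv2.INTER_CUBIC)
    st=10
    for x in range((x0+st-1)//st*st,x1,st): cv2.putText(c,str(x),(int((x-x0+.5)*s),8),0,.3,(0,255,0),1);c[:4 if x%10 else 12,int((x-x0+.5)*s)]=(0,255,0)
    for y in range((y0+st-1)//st*st,y1,st): cv2.putText(c,str(y),(0,int((y-y0+.5)*s)),0,.3,(0,255,0),1);c[int((y-y0+.5)*s),:12]=(0,255,0)
    cv2.imwrite(fn,c)
E
python3 - <<'E'
from h import *
s=cv2.imread("pics/side0.png");t=cv2.imread("pics/top0.png")
crop(s,270,230,350,330,6,"pics/s0pin.png")
crop(s,290,130,410,230,6,"pics/s0min.png")
crop(t,330,200,430,270,7,"pics/t0pin.png")
crop(t,270,110,380,220,5,"pics/t0min.png")
E
```

```text
(no output)
```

View pics/s0pin.png

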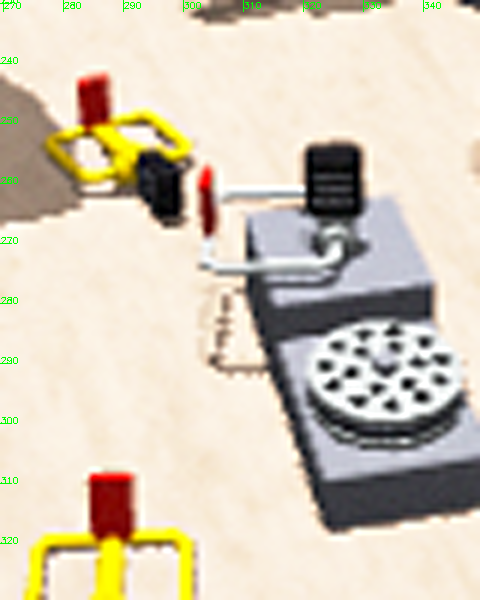

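View pics/s0min.png

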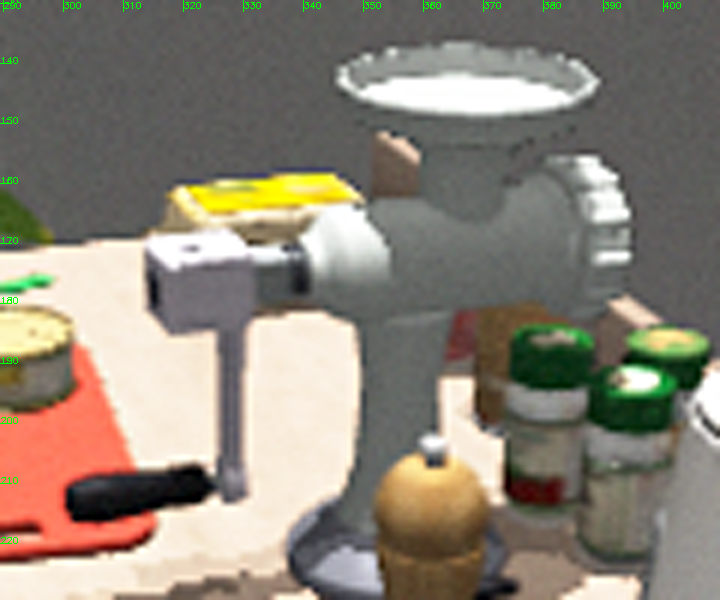

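View pics/t0pin.png

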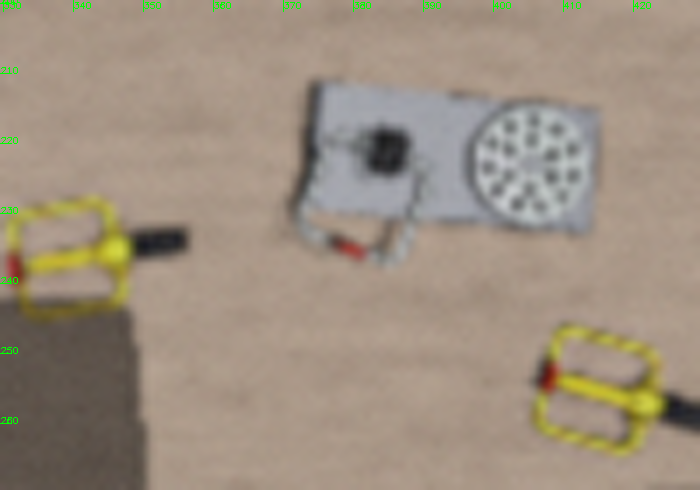

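View pics/t0min.png

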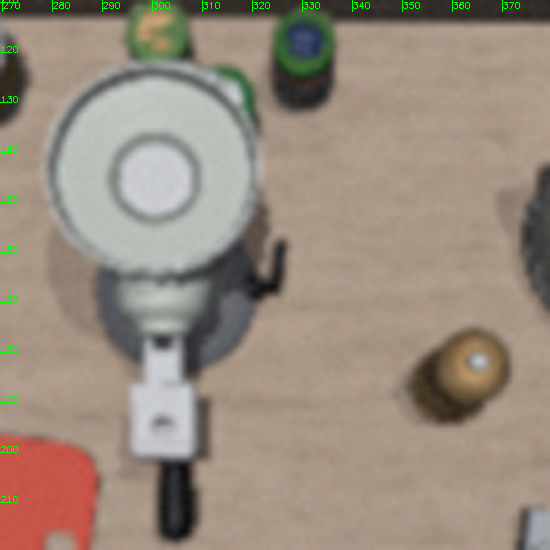

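```bash
python3 - <<'E'
from h import *
s=cv2.imread("pics/side0.png");t=cv2.imread("pics/top0.png")
crop(s,308,160,348,190,18,"pics/s0soc.png")
crop(t,285,170,325,215,13,"pics/t0soc.png")
crop(s,298,245,340,285,14,"pics/s0pinb.png")
crop(t,365,205,400,245,14,"pics/t0pinb.png")
p,e=tri((325,260),(384.8,221.1));print(p,e)
E
```

```text
[ 0.42727777 -0.24177781  0.07298134] 0.00440225292712932
```

View pics/s0soc.png

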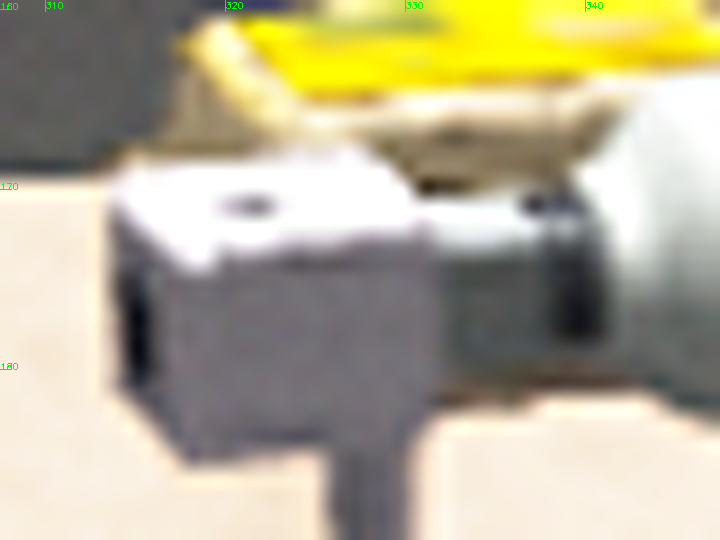

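View pics/t0soc.png

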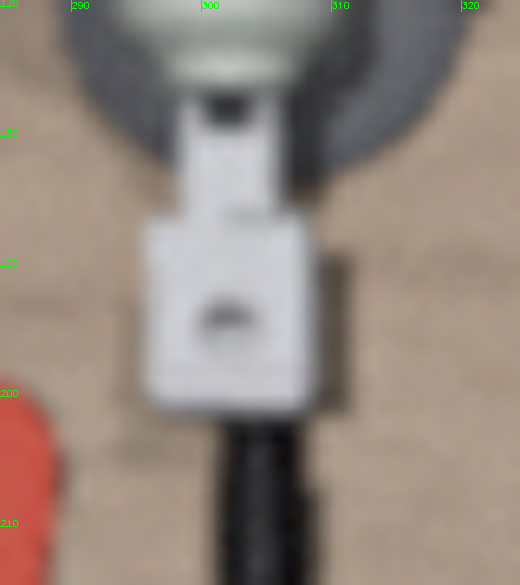

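View pics/s0pinb.png

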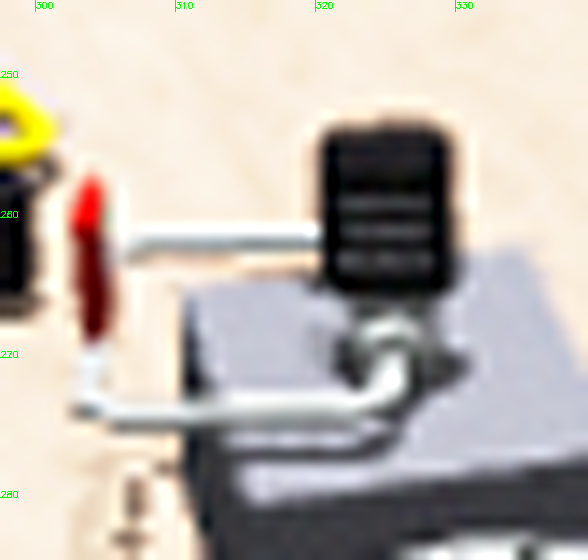

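View pics/t0pinb.png

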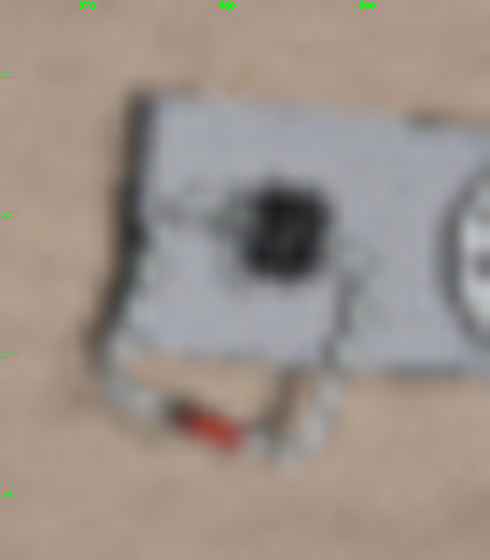

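```bash
cat > fit.py <<'E'
from h import *
from scipy.optimize import least_squares
def pinpts(gx,gy,gz,yaw,th):
    c,s=np.cos(yaw),np.sin(yaw);R=np.array([[c,-s,0],[s,c,0],[0,0,1]])
    L=.0505; hz=-.022
    b=np.array([-L*np.sin(th),0,hz-L*np.cos(th)]); t=b+.026*np.array([-np.cos(th),0,np.sin(th)])
    loc=dict(grip=[0,0,0],tl=t+[0,-.008,0],tr=t+[0,.008,0],te=t,bl=b+[0,-.026,0],br=b+[0,.026,0],b=b,hl=[0,-.025,hz],hr=[0,.025,hz])
    return {k:R@np.array(v)+[gx,gy,gz] for k,v in loc.items()}
def fit(obs,z,x0,os=1.0):
    # obs: list (cam,name,u,v,sigma)
    def f(p):
        P=pinpts(p[0],p[1],z,p[2],p[3]);r=[]
        for n,k,u,v,s in obs:
            o=p[4:6] if n=="side" else p[6:8]
            r+=list((proj(n,P[k])[0]+o-[u,v])/s)
        return np.array(r+list(p[4:8]/os))
    return least_squares(f,x0+[0]*4,x_scale=[.01,.01,.1,.1,1,1,1,1])
E
python3 - <<'E'
from fit import *
obs=[("side","grip",325.1,259.5,.5),("top","grip",385,221.3,.5),
("side","bl",302.8,274,1.5),("side","te",303.8,258,1),("top","te",379.3,235.3,.7),
("top","br",370.5,232.5,1.5),("top","bl",385.8,237,1.5)]
r=fit(obs,.073,[.427,-.242,-.3,1.55]);print(r.x.round(4),r.cost,r.fun.round(1))
# mincer: pixel -> position at known heights
for uv in [(302.0,195)]: print("top hole",atz("top",uv,.194))
print("side hole",atz("side",(321.3,171.2),.194))
# socket corners
for uv in [(295.8,187),(308,186.5),(296.5,201),(308.2,201)]: print("t",uv,atz("top",uv,.194))
for uv in [(313.7,171),(317.8,174.5),(331.0,173),(327.3,168.5)]: print("s",uv,atz("side",uv,.194))
E
```

```text
[ 0.4268 -0.2412 -0.3705  1.5311 -0.4215 -0.2373  0.374  -0.5247] 0.9124167932258205 [ 0.3  0.2 -0.3  0.1  0.1 -0.3 -0.2  0.   0.1  0.1  0.6 -0.2 -0.3  0.5
 -0.4 -0.2  0.4 -0.5]
top hole [0.50312987 0.03400804 0.194     ]
side hole [0.50043535 0.0350516  0.194     ]
t (295.8, 187) [0.52770963 0.05375857 0.194     ]
t (308, 186.5) [0.52985203 0.0159616  0.194     ]
t (296.5, 201) [0.48425099 0.05063154 0.194     ]
t (308.2, 201) [0.48483933 0.01446237 0.194     ]
s (313.7, 171) [0.47953838 0.04354463 0.194     ]
s (317.8, 174.5) [0.48252015 0.01074045 0.194     ]
s (331.0, 173) [0.52275447 0.01144743 0.194     ]
s (327.3, 168.5) [0.52477153 0.0530066  0.194     ]
```

```bash
python3 - <<'E'
from fit import *
o=np.array([.374,-.525]);os_=np.array([-.42,-.24])
t=atz("top",np.array([300.3,143.5])-o,.267);h=atz("top",np.array([302.,194.8])-o,.194)
print(t,h,np.arctan2(*(t-h)[1::-1]))
e=[atz("top",np.array(p)-o,.195)for p in[(296.5,201),(308.2,201)]];print(e,(e[0]+e[1])/2)
print(atz("side",np.array((321.3,171.2))-os_,.194))
# knob & arm
o_=ctrl.get_obs();from scipy.spatial.transform import Rotation as R
q=o_["eef_rot"];M=R.from_quat([q[1],q[2],q[3],q[0]]).as_matrix();print(M.round(3),o_["eef_pos"],o_["time_s"])
E
```

```text
[0.64617497 0.03871996 0.267     ] [0.50210261 0.03514464 0.194     ] 0.02481103397558088
[array([0.48253416, 0.05167502, 0.195     ]), array([0.483123  , 0.01554025, 0.195     ])] [0.48282858 0.03360764 0.195     ]
[0.50099601 0.03264251 0.194     ]
[[-0.     0.955  0.297]
 [ 0.002  0.297 -0.955]
 [-1.     0.    -0.002]] [ 0.17089427 -0.5485251   0.24146628] 0.1
```

Request:
step_arm(
  xyz=[
    [30,36,0],
    [60,72,0],
    [90,108,0],
    [120,144,0],
    [150,180,0],
    [180,216,0],
    [210,252,0],
    [240,288,0],
    [256,307,-40],
    [256,307,-80],
  ],
  spin=[-0.08,-0.16,-0.25,-0.34,-0.43,-0.52,-0.6,-0.67,-0.67,-0.67],
  fingers=[100,100,100,100,100,100,100,100,100,100],
)

```text
time_s: 1.1
eef_pos: [0.4294, -0.2399, 0.1624]
eef_rot: [0.402, 0.583, 0.4, -0.582]
wrist_force: [0.3, -0.8, -0.6]
opening: 1.003
```

```bash
python3 - <<'E'
from h import *
s=eyes.camera("side")[:,:,::-1].copy();t=eyes.camera("top")[:,:,::-1].copy()
o=ctrl.get_obs();print(o["eef_pos"],proj("side",o["eef_pos"]),proj("top",o["eef_pos"]))
crop(s,270,190,390,290,6,"pics/s1.png")
cv2.imwrite("pics/t1.png",t)
E
```

```text
[ 0.42411874 -0.23815684  0.15701444] [[324.17362541 227.98192403]] [[387.87590975 222.23160514]]
```

View pics/s1.png

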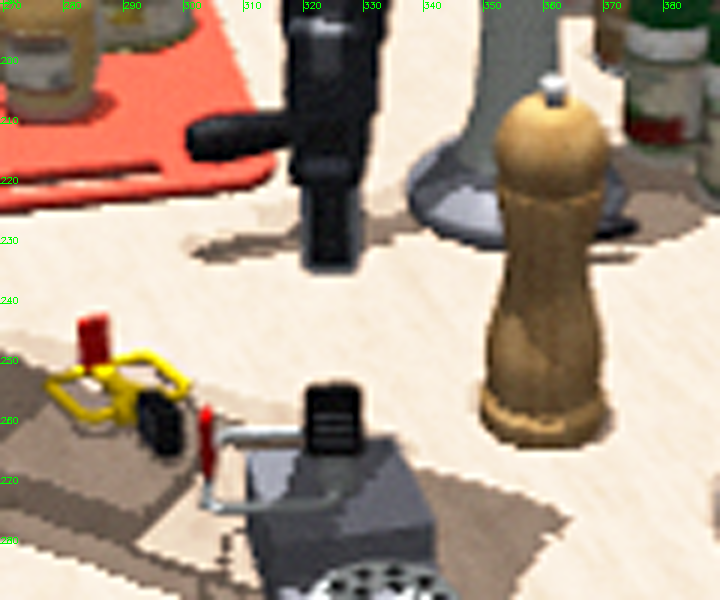

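View pics/t1.png

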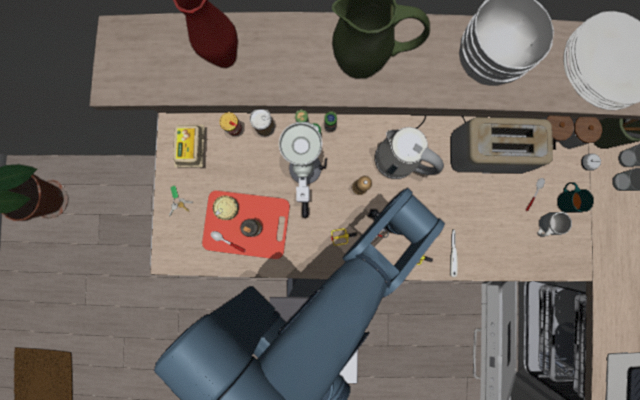

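Request:
step_arm(
  xyz=[
    [0,0,0],
    [0,0,0],
  ],
  spin=[0,0],
  fingers=[100,100],
)

```text
time_s: 1.4
eef_pos: [0.4277, -0.2435, 0.1644]
eef_rot: [0.401, 0.584, 0.399, -0.583]
wrist_force: [-0.5, -0.5, 1.1]
opening: 0.999
```

```bash
python3 - <<'E'
from h import *
o=ctrl.get_obs();print(o)
from scipy.spatial.transform import Rotation as R
q=o["eef_rot"];M=R.from_quat([q[1],q[2],q[3],q[0]]).as_matrix();print(M.round(3),np.arctan2(M[1,2],M[0,2]))
E
```

```text
{'time_s': 1.4, 'q': array([-7.59264268e-01,  8.11757867e-02,  1.88685155e+00, -3.75600313e-05,
        1.17049603e+00,  1.18076791e+00]), 'dq': array([-0.00479308, -0.01054116, -0.00766038, -0.00132863, -0.0058839 ,
        0.00209236]), 'joint_efforts': array([ 3.28695411e-01, -3.51472914e+01, -3.09404147e+01,  1.50260248e-02,
        5.96797233e-02, -1.51414530e-03]), 'eef_pos': array([ 0.42768177, -0.24350096,  0.16437309]), 'eef_rot': array([ 0.40078523,  0.58350015,  0.39865782, -0.58307007]), 'wrist_force': array([-0.52374336, -0.5388314 ,  1.13084872]), 'torque': array([-0.06035772,  0.01710856,  0.03226375]), 'opening': 0.9989873584883002}
[[ 0.002  0.933 -0.361]
 [-0.002 -0.361 -0.933]
 [-1.     0.003  0.001]] -1.9400192920035917
```

Request:
step_arm(
  xyz=[
    [0,0,-20],
    [0,0,-40],
    [0,0,-60],
    [0,0,-75],
    [0,0,-85],
    [0,0,-90],
    [0,0,-90],
    [0,0,-90],
    [0,0,-90],
  ],
  spin=[0,0,0,0,0,0,0,0,0],
  fingers=[100,100,100,100,100,100,100,100,100],
)

```text
time_s: 2.3
eef_pos: [0.4275, -0.2426, 0.0732]
eef_rot: [0.401, 0.583, 0.399, -0.583]
wrist_force: [-0.2, -1.1, -0.7]
opening: 0.999
```

```bash
python3 - <<'E'
from h import *
s=eyes.camera("side")[:,:,::-1].copy();print(ctrl.get_obs()["eef_pos"])
crop(s,290,210,360,290,9,"pics/s2.png")
E
```

```text
[ 0.42739213 -0.24242286  0.07305666]
```

View pics/s2.png

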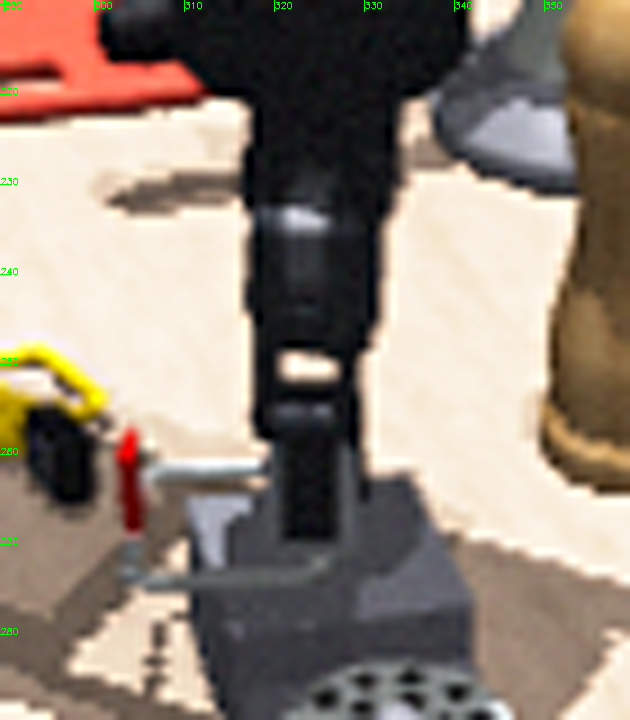

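Request:
step_arm(
  xyz=[
    [0,0,-1],
    [0,0,-2],
    [0,0,-2],
    [0,0,-2],
    [0,0,-2],
    [0,0,-2],
    [0,0,-2],
    [0,0,-2],
  ],
  spin=[0,0,0,0,0,0,0,0],
  fingers=[60,30,15,0,0,0,0,0],
)

```text
time_s: 3.15
eef_pos: [0.4269, -0.242, 0.0703]
eef_rot: [-0.4, -0.583, -0.4, 0.583]
wrist_force: [0.2, 0.7, 1.2]
opening: 0.152
```

```bash
python3 - <<'E'
from h import *
s=eyes.camera("side")[:,:,::-1].copy();o=ctrl.get_obs();print(o["eef_pos"],o["torque"],o["wrist_force"])
crop(s,290,210,360,290,9,"pics/s3.png")
E
```

```text
[ 0.42687611 -0.24200285  0.07032117] [0.12561845 0.10132908 0.02494151] [-0.95318721  0.3680446   1.13508204]
```

View pics/s3.png

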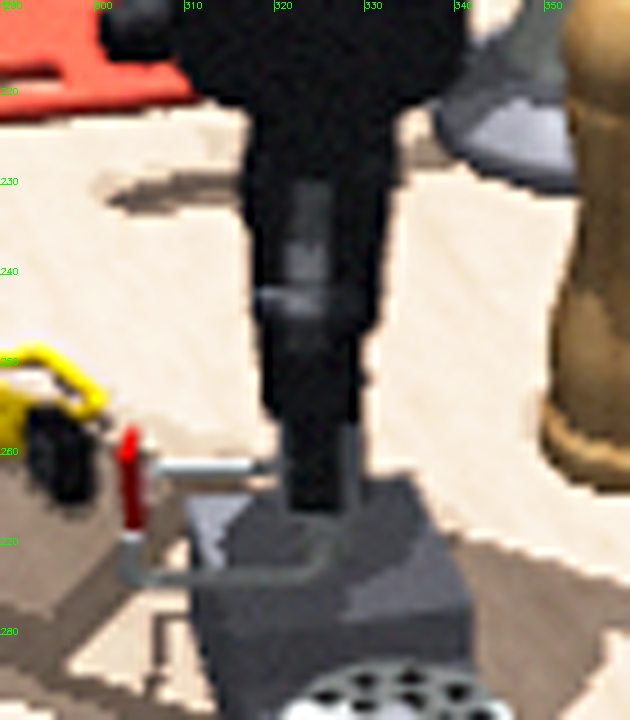

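Request:
step_arm(
  xyz=[
    [0,0,15],
    [0,0,40],
    [0,0,75],
    [0,0,115],
    [0,0,155],
    [0,0,195],
    [0,0,213],
    [0,0,215],
    [0,0,215],
  ],
  spin=[0,0,0,0,0,0,0,0,0],
  fingers=[0,0,0,0,0,0,0,0,0],
)

```text
time_s: 4.1
eef_pos: [0.4268, -0.2419, 0.2847]
eef_rot: [-0.4, -0.583, -0.4, 0.583]
wrist_force: [-0.2, -0.3, -1.5]
opening: 0.15
```

Request:
step_arm(
  xyz=[
    [6,25,0],
    [14,55,0],
    [24,90,0],
    [34,125,0],
    [44,160,0],
    [54,195,0],
    [64,230,0],
    [71,260,0],
    [74,274,0],
    [74,276,0],
  ],
  spin=[0.05,0.1,0.15,0.2,0.25,0.3,0.35,0.4,0.404,0.404],
  fingers=[0,0,0,0,0,0,0,0,0,0],
)

```text
time_s: 5.1
eef_pos: [0.5002, 0.0353, 0.2833]
eef_rot: [0.508, 0.49, 0.51, -0.491]
wrist_force: [-0.6, -1.3, -0.6]
opening: 0.156
```

Request:
step_arm(
  xyz=[
    [0,0,0],
    [0,0,0],
    [0,0,0],
    [0,0,0],
  ],
  spin=[0,0,0,0],
  fingers=[0,0,0,0],
)

```text
time_s: 5.5
eef_pos: [0.5009, 0.033, 0.2853]
eef_rot: [0.509, 0.491, 0.508, -0.491]
wrist_force: [0.5, 0.4, -0.7]
opening: 0.151
```

```bash
cat > snap.py <<'E'
from h import *
import sys
n=sys.argv[1]
s=eyes.camera("side")[:,:,::-1].copy();t=eyes.camera("top")[:,:,::-1].copy();o=ctrl.get_obs();print(o["time_s"],o["eef_pos"],o["torque"],o["wrist_force"],o["opening"])
from scipy.spatial.transform import Rotation as R
q=o["eef_rot"];M=R.from_quat([q[1],q[2],q[3],q[0]]).as_matrix();print(M.round(3)[:,0],np.arctan2(M[1,2],M[0,2]))
cv2.imwrite(f"pics/s{n}_full.png",s);cv2.imwrite(f"pics/t{n}_full.png",t)
crop(s,285,130,350,190,12,f"pics/s{n}.png");crop(t,270,160,335,220,12,f"pics/t{n}.png")
E
python3 snap.py 4
```

```text
5.6 [0.50096    0.03333273 0.28542667] [-0.02043691 -0.04290343 -0.02990432] [-1.07386853  0.5589946  -0.39722317] 0.1494061763216786
[ 0. -0. -1.] -1.5361398624696032
```

View pics/s4.png

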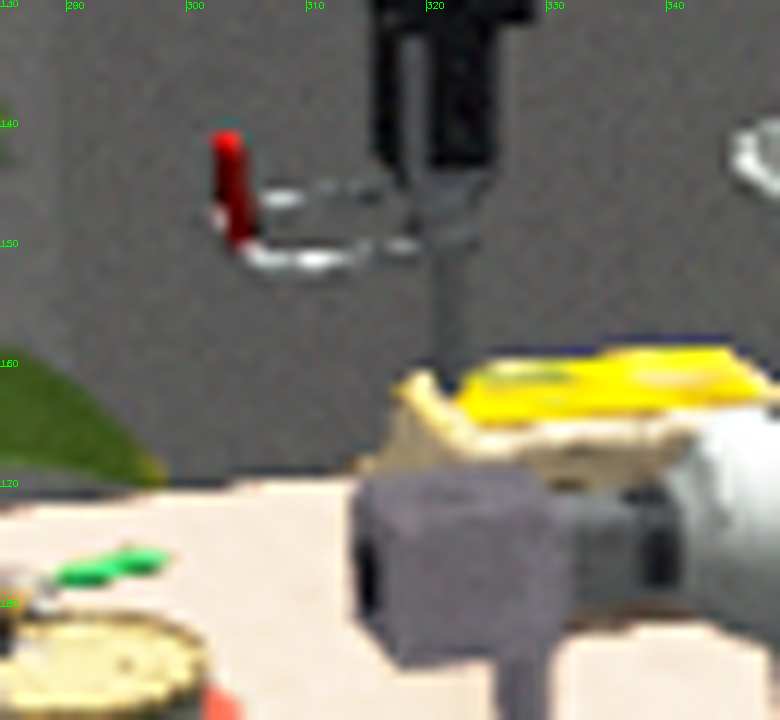

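View pics/t4.png

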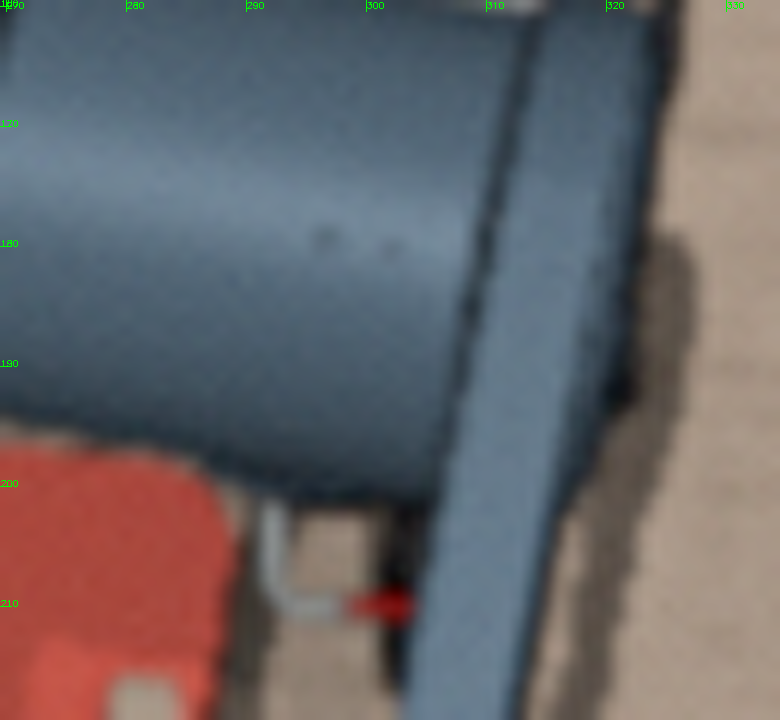

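```bash
python3 - <<'E'
from h import *
s=cv2.imread("pics/s4_full.png")
crop(s,310,130,335,180,14,"pics/s4b.png")
p=ctrl.get_obs()["eef_pos"]
for dz in (.0027,-.0155,-.0283,-.045,-.0653): print(dz,proj("side",p+[0,0,dz]))
print(proj("side",[.5015,.0343,.194]),proj("side",[.5015+.01,.0343,.194]),proj("side",[.5015,.0343+.01,.194]))
E
```

```text
0.0027 [[321.52492879 140.09090939]]
-0.0155 [[321.54786437 146.30987125]]
-0.0283 [[321.5637919  150.63337438]]
-0.045 [[321.58432468 156.21274069]]
-0.0653 [[321.60891281 162.9026545 ]]
[[321.71951477 171.24447382]] [[324.95515868 170.90478124]] [[320.73839824 170.1788784 ]]
```

View pics/s4b.png

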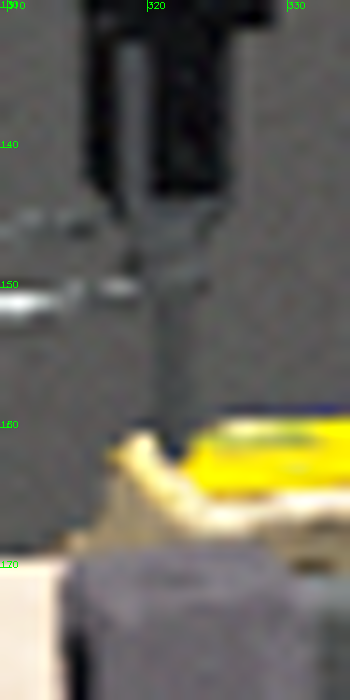

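Request:
step_arm(
  xyz=[
    [0,0,-8],
    [0,0,-16],
    [0,0,-22],
    [0,0,-22],
    [0,0,-22],
  ],
  spin=[0,0,0,0,0],
  fingers=[0,0,0,0,0],
)

```text
time_s: 6.1
eef_pos: [0.5008, 0.0341, 0.2629]
eef_rot: [0.509, 0.491, 0.509, -0.491]
wrist_force: [0.8, 0.2, -1.4]
opening: 0.154
```

```bash
python3 snap.py 5; python3 - <<'E'
from h import *
s=cv2.imread("pics/s5_full.png")
crop(s,305,140,340,185,14,"pics/s5b.png")
E
```

```text
6.2 [0.5011135  0.03401333 0.26352724] [-0.04757959 -0.00470565  0.06706404] [-0.25561138  0.31488302 -1.573477  ] 0.1532017977019889
[ 0. -0. -1.] -1.5348528580099343
```

View pics/s5b.png

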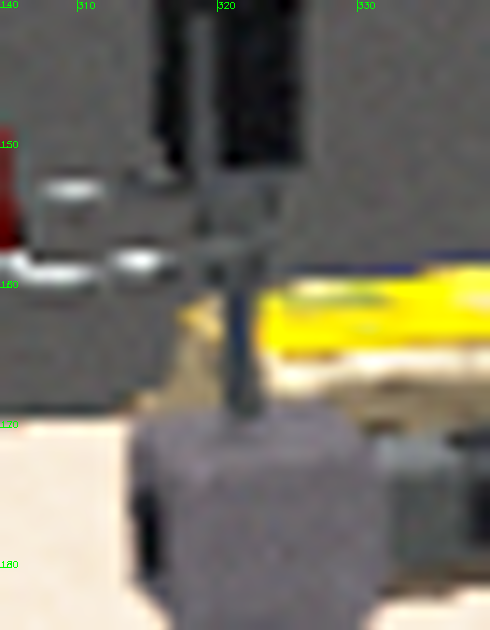

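Request:
step_arm(
  xyz=[
    [0,0,-2],
    [0,0,-4],
    [0,0,-5],
    [0,0,-6],
    [0,0,-7],
    [0,0,-7],
  ],
  spin=[0,0,0,0,0,0],
  fingers=[0,0,0,0,0,0],
)

```text
time_s: 6.8
eef_pos: [0.5008, 0.034, 0.2561]
eef_rot: [0.509, 0.491, 0.509, -0.491]
wrist_force: [0.2, 0.1, -1.1]
opening: 0.154
```

Request:
step_arm(
  xyz=[
    [0,0,-1],
    [0,0,-2],
    [0,0,-3],
    [0,0,-3],
    [0,0,-3],
  ],
  spin=[0,0,0,0,0],
  fingers=[0,0,0,0,0],
)

```text
time_s: 7.3
eef_pos: [0.5008, 0.034, 0.2532]
eef_rot: [0.509, 0.491, 0.509, -0.491]
wrist_force: [-0.4, 0.7, -1.3]
opening: 0.15
```

```bash
python3 snap.py 6; python3 - <<'E'
from h import *
s=cv2.imread("pics/s6_full.png")
crop(s,305,140,340,185,14,"pics/s6b.png")
E
```

```text
7.4 [0.5008642  0.0340647  0.25324373] [ 0.09649359  0.12341568 -0.00454049] [ 0.15839646 -0.70386868 -1.45672305] 0.1554687590918568
[-0.  0. -1.] -1.5348945451837586
```

View pics/s6b.png

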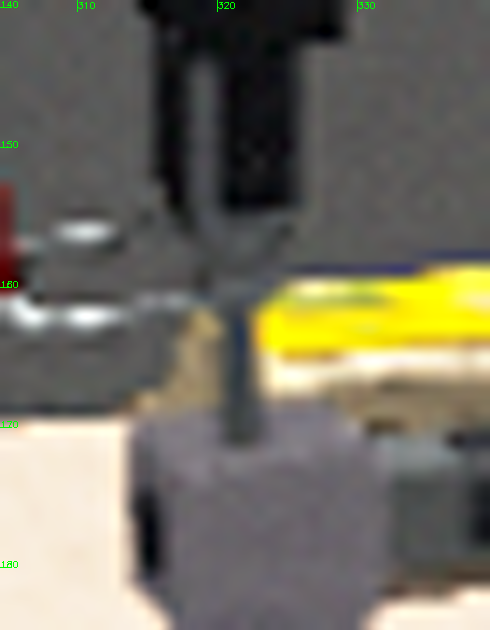

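Request:
step_arm(
  xyz=[
    [0,0,-0.7],
    [0,0,-1.4],
    [0,0,-2.0],
    [0,0,-2.5],
    [0,0,-2.5],
  ],
  spin=[0,0,0,0,0],
  fingers=[0,0,0,0,0],
)

```text
time_s: 7.9
eef_pos: [0.5008, 0.0341, 0.2508]
eef_rot: [0.509, 0.491, 0.509, -0.491]
wrist_force: [-1.8, 1.7, 0.9]
opening: 0.152
```

Request:
step_arm(
  xyz=[
    [0,0,-0.4],
    [0,0,-0.4],
    [0,0,-0.4],
  ],
  spin=[0,0,0],
  fingers=[0,0,0],
)

```text
time_s: 8.2
eef_pos: [0.5009, 0.034, 0.2506]
eef_rot: [0.509, 0.491, 0.509, -0.491]
wrist_force: [-2.5, 1.3, 2.8]
opening: 0.149
```

Request:
step_arm(
  xyz=[
    [0,0,-0.3],
    [0.7,0,-0.4],
    [1.4,0,-0.4],
    [2.1,0.1,-0.4],
    [2.8,0.1,-0.4],
    [2.8,0.1,-0.4],
  ],
  spin=[0,0,0,0,0,0],
  fingers=[0,0,0,0,0,0],
)

```text
time_s: 8.8
eef_pos: [0.5034, 0.0341, 0.2502]
eef_rot: [0.509, 0.491, 0.509, -0.491]
wrist_force: [-4.4, 1.8, 5.6]
opening: 0.151
```

Request:
step_arm(
  xyz=[
    [0.6,0,0],
    [1.2,0,0],
    [1.2,0,0],
  ],
  spin=[0,0,0],
  fingers=[0,0,0],
)

```text
time_s: 9.1
eef_pos: [0.5052, 0.0341, 0.2497]
eef_rot: [0.509, 0.491, 0.509, -0.491]
wrist_force: [-0.6, 0.5, 0.1]
opening: 0.153
```

Request:
step_arm(
  xyz=[
    [0.6,0,0],
    [1.2,0.1,0],
    [1.2,0.1,0],
  ],
  spin=[0,0,0],
  fingers=[0,0,0],
)

```text
time_s: 9.4
eef_pos: [0.5062, 0.0342, 0.2498]
eef_rot: [0.509, 0.491, 0.509, -0.491]
wrist_force: [-1.0, 0.5, -0.5]
opening: 0.151
```

Request:
step_arm(
  xyz=[
    [0,0,-0.5],
    [0,0,-1.0],
    [0,0,-1.0],
  ],
  spin=[0,0,0],
  fingers=[0,0,0],
)

```text
time_s: 9.7
eef_pos: [0.5061, 0.0341, 0.2489]
eef_rot: [0.509, 0.491, 0.509, -0.491]
wrist_force: [-1.1, 1.3, -0.0]
opening: 0.153
```

Request:
step_arm(
  xyz=[
    [0,0,-0.7],
    [0,0,-1.4],
    [0,0,-2.0],
    [0,0,-2.0],
  ],
  spin=[0,0,0,0],
  fingers=[0,0,0,0],
)

```text
time_s: 10.1
eef_pos: [0.5061, 0.0341, 0.2469]
eef_rot: [0.509, 0.491, 0.509, -0.491]
wrist_force: [-1.8, 0.5, -0.6]
opening: 0.152
```

Request:
step_arm(
  xyz=[
    [0,0,-1],
    [0,0,-2.0],
    [0,0,-3.0],
    [0,0,-3.0],
  ],
  spin=[0,0,0,0],
  fingers=[0,0,0,0],
)

```text
time_s: 10.5
eef_pos: [0.5061, 0.0341, 0.2438]
eef_rot: [0.509, 0.491, 0.509, -0.491]
wrist_force: [-0.9, 0.4, -1.5]
opening: 0.152
```

Request:
step_arm(
  xyz=[
    [0,0,-1.2],
    [0,0,-2.4],
    [0,0,-3.6],
    [0,0,-5.0],
    [0,0,-5.0],
  ],
  spin=[0,0,0,0,0],
  fingers=[0,0,0,0,0],
)

```text
time_s: 11.0
eef_pos: [0.5061, 0.0341, 0.2387]
eef_rot: [0.509, 0.491, 0.509, -0.491]
wrist_force: [0.9, 0.6, -1.8]
opening: 0.157
```

Request:
step_arm(
  xyz=[
    [0,0,-1.2],
    [0,0,-2.4],
    [0,0,-3.6],
    [0,0,-5.0],
    [0,0,-5.0],
  ],
  spin=[0,0,0,0,0],
  fingers=[0,0,0,0,0],
)

```text
time_s: 11.5
eef_pos: [0.5062, 0.0341, 0.2338]
eef_rot: [0.509, 0.491, 0.509, -0.491]
wrist_force: [0.1, 0.5, -0.7]
opening: 0.15
```

Request:
step_arm(
  xyz=[
    [0,0,-1.0],
    [0,0,-2],
    [0,0,-3],
    [0,0,-4.0],
    [0,0,-4.0],
  ],
  spin=[0,0,0,0,0],
  fingers=[0,0,0,0,0],
)

```text
time_s: 12.0
eef_pos: [0.5063, 0.0341, 0.23]
eef_rot: [0.509, 0.491, 0.509, -0.491]
wrist_force: [1.5, -0.8, -1.1]
opening: 0.155
```

Request:
step_arm(
  xyz=[
    [0,0,-1.0],
    [0,0,-2],
    [0,0,-3],
    [0,0,-4.0],
    [0,0,-4.0],
  ],
  spin=[0,0,0,0,0],
  fingers=[0,0,0,0,0],
)

```text
time_s: 12.5
eef_pos: [0.5064, 0.0341, 0.226]
eef_rot: [0.509, 0.491, 0.509, -0.491]
wrist_force: [3.1, 0.5, 0.1]
opening: 0.158
```

Request:
step_arm(
  xyz=[
    [0,0,-0.7],
    [0,0,-1.4],
    [0,0,-2.0],
    [0,0,-2.6],
    [0,0,-2.6],
  ],
  spin=[0,0,0,0,0],
  fingers=[0,0,0,0,0],
)

```text
time_s: 13.0
eef_pos: [0.5064, 0.0341, 0.2235]
eef_rot: [0.509, 0.491, 0.509, -0.491]
wrist_force: [3.4, -0.1, 1.2]
opening: 0.152
```

Request:
step_arm(
  xyz=[
    [0,0,-0.5],
    [0,0,-1.0],
    [0,0,-1.0],
  ],
  spin=[0,0,0],
  fingers=[0,0,0],
)

```text
time_s: 13.3
eef_pos: [0.5064, 0.0342, 0.2226]
eef_rot: [0.509, 0.491, 0.509, -0.491]
wrist_force: [3.2, -0.5, 2.0]
opening: 0.153
```

```bash
python3 snap.py 7; python3 - <<'E'
from h import *
s=cv2.imread("pics/s7_full.png")
crop(s,295,140,345,185,14,"pics/s7b.png")
E
```

```text
13.4 [0.50637349 0.03414942 0.22258093] [ 0.01131448 -0.78888771  0.03612786] [3.51183482 0.25872488 1.79410873] 0.15466405574513817
[ 0.001 -0.    -1.   ] -1.535040806625866
```

View pics/s7b.png

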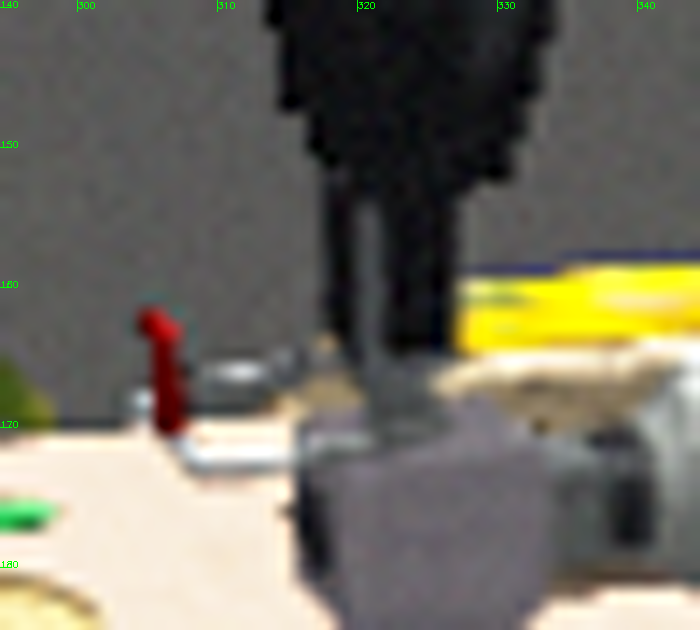

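Request:
step_arm(
  xyz=[
    [0,0,-0.4],
    [0,0,-0.8],
    [0,0,-0.8],
  ],
  spin=[0,0,0],
  fingers=[0,0,0],
)

```text
time_s: 13.7
eef_pos: [0.5064, 0.0341, 0.2218]
eef_rot: [0.509, 0.491, 0.509, -0.491]
wrist_force: [3.7, 0.6, 3.3]
opening: 0.152
```

Request:
step_arm(
  xyz=[
    [0,0,-0.4],
    [0,0,-0.8],
    [0,0,-0.8],
  ],
  spin=[0,0,0],
  fingers=[0,0,0],
)

```text
time_s: 14.0
eef_pos: [0.5065, 0.0341, 0.2215]
eef_rot: [0.509, 0.491, 0.509, -0.491]
wrist_force: [2.8, 0.7, 7.4]
opening: 0.15
```

Request:
step_arm(
  xyz=[
    [0,0,0.8],
    [0,0,0.8],
    [0,0,0.8],
    [0,0,0.8],
    [0,0,0.8],
    [0,0,0.8],
    [0,0,20],
    [0,0,60],
    [0,0,90],
    [0,0,90],
  ],
  spin=[0,0,0,0,0,0,0,0,0,0],
  fingers=[0,25,60,100,100,100,100,100,100,100],
)

```text
time_s: 15.0
eef_pos: [0.5083, 0.0338, 0.3159]
eef_rot: [0.511, 0.493, 0.506, -0.489]
wrist_force: [-0.1, 0.8, 0.3]
opening: 1.001
```

```bash
python3 snap.py 8; python3 - <<'E'
from h import *
s=cv2.imread("pics/s8_full.png")
crop(s,295,140,345,185,14,"pics/s8b.png")
E
```

```text
15.1 [0.50632821 0.03414381 0.31128496] [-0.0256206   0.01177093  0.05026236] [-0.22938323  0.26155036 -0.41419719] 1.0020125170038465
[ 0.001 -0.    -1.   ] -1.534975529583545
```

View pics/s8b.png

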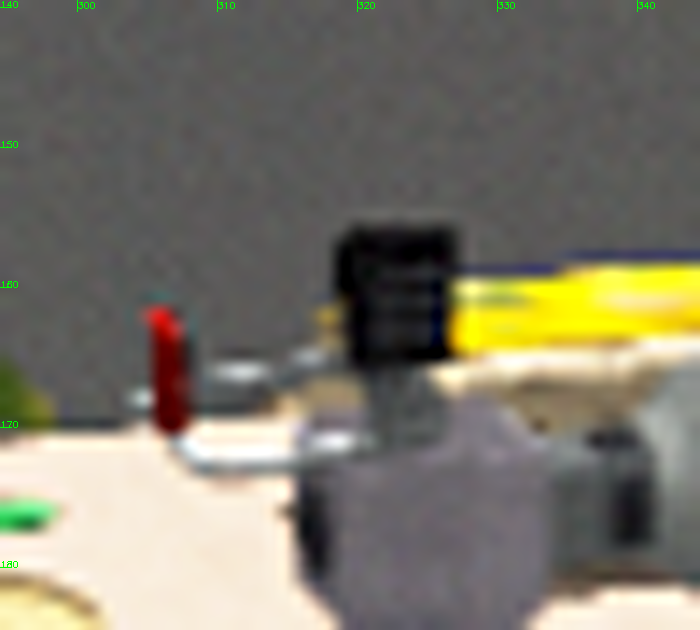

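View pics/t8.png

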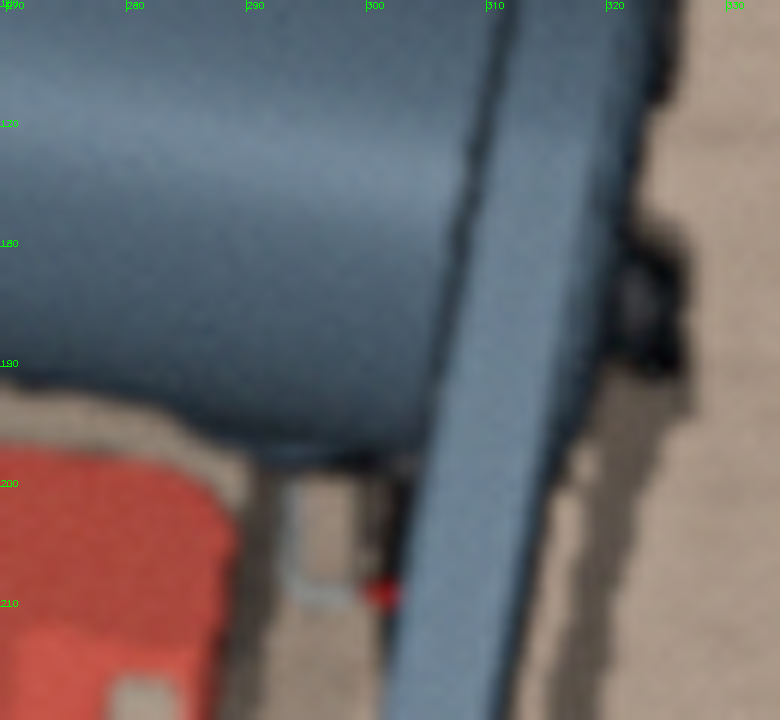

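```bash
python3 - <<'E'
from fit import *
for th in (1.45,1.53,1.6):
    P=pinpts(.5065,.0341,.2245,.035,th)
    print(th,proj("side",P["grip"]),proj("side",P["te"]),proj("top",P["te"]),P["te"])
E
```

```text
1.45 [[323.3424871  161.21552585]] [[305.87133063 163.88590349]] [[301.68029669 210.68056733]] [0.45326754 0.0322361  0.22222515]
1.53 [[323.3424871  161.21552585]] [[306.42347606 162.43150168]] [[301.5862258  210.03072226]] [0.45501316 0.03229722 0.22641872]
1.6 [[323.3424871  161.21552585]] [[306.99866161 161.18803133]] [[301.50461508 209.36965   ]] [0.45681117 0.03236018 0.22996349]
```

Request:
step_arm(
  xyz=[
    [-20,-1,0],
    [-45,-2,0],
    [-70,-3,0],
    [-95,-3,0],
    [-103,-3.6,0],
    [-103,-3.6,0],
    [-103,-3.6,0],
    [-103,-3.6,0],
    [-103,-3.6,0],
    [-103,-3.6,0],
  ],
  spin=[0.1,0.25,0.4,0.55,0.7,0.85,1.0,1.15,1.3,1.45],
  fingers=[100,100,100,100,100,100,100,100,100,100],
)

```text
time_s: 16.1
eef_pos: [0.4023, 0.0307, 0.309]
eef_rot: [0.705, 0.028, 0.708, -0.028]
wrist_force: [1.0, 0.8, -0.6]
opening: 1.003
```

Request:
step_arm(
  xyz=[
    [0,0,-20],
    [0,0,-40],
    [0,0,-55],
    [0,0,-60],
    [0,0,-60],
    [0,0,-60],
  ],
  spin=[0.12,0.12,0.12,0.12,0.12,0.12],
  fingers=[100,100,100,100,100,100],
)

```text
time_s: 16.7
eef_pos: [0.4032, 0.0305, 0.251]
eef_rot: [0.707, -0.012, 0.707, 0.012]
wrist_force: [-0.3, -0.6, -0.2]
opening: 0.995
```

```bash
python3 snap.py 9; python3 - <<'E'
from h import *
s=cv2.imread("pics/s9_full.png")
crop(s,260,110,345,185,9,"pics/s9b.png")
E
```

```text
16.8 [0.40356711 0.03048793 0.25152489] [ 0.00513956 -0.01535796 -0.01618667] [-0.47536254 -0.11245095 -0.12377609] 0.9969413806483824
[ 0.001 -0.    -1.   ] 0.034986801262911926
```

View pics/s9b.png

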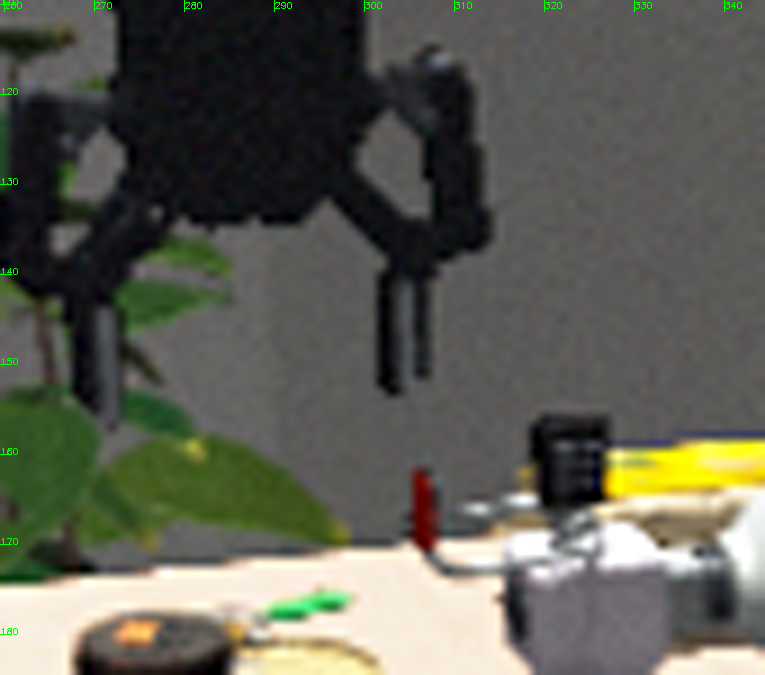

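View pics/t9.png

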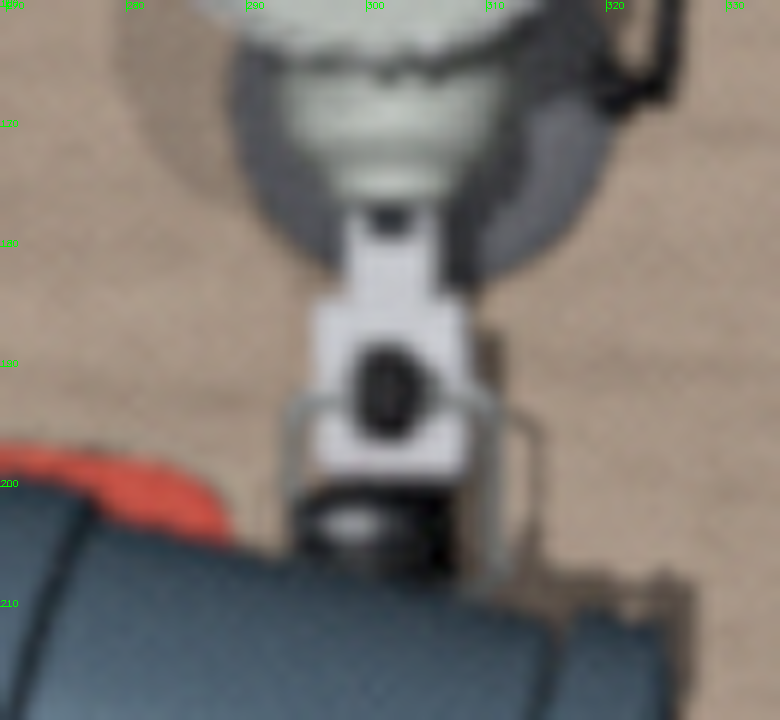

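```bash
python3 - <<'E'
from h import *
def aty(uv,y):
    o,d=ray("side",np.array(uv)-[-.3,-.6]);return o+d*(y-o[1])/d[1]
p=ctrl.get_obs()["eef_pos"];print(p)
# near face of finger at y=.0305-.011
for n,uv in dict(back=(306.8,151.5),front=(301.0,153),knbot=(313.3,136.5),kntop=(312.5,124),body=(290,133.5)).items(): 
    for y in(.0195,.0305): print(n,y,(aty(uv,y)-p).round(4))
E
```

```text
[0.40356711 0.03048793 0.25152489]
back 0.0195 [ 0.0507 -0.011   0.0093]
back 0.0305 [0.0536 0.     0.006 ]
front 0.0195 [ 0.0339 -0.011   0.0065]
front 0.0305 [0.0366 0.     0.0031]
knbot 0.0195 [ 0.0702 -0.011   0.0507]
knbot 0.0305 [0.0733 0.     0.0478]
kntop 0.0195 [ 0.0684 -0.011   0.0857]
kntop 0.0305 [0.0714 0.     0.0832]
body 0.0195 [ 0.0046 -0.011   0.0641]
body 0.0305 [0.007  0.     0.0614]
```

Request:
step_arm(
  xyz=[
    [3,0,-10],
    [3,0,-20],
    [3,0,-26],
    [3,0,-31],
    [3,0,-36],
    [3,0,-41],
    [3,0,-46],
    [3,0,-51],
    [3,0,-56],
    [3,0,-56],
  ],
  spin=[0,0,0,0,0,0,0,0,0,0],
  fingers=[100,100,100,100,100,100,100,100,100,100],
)

```text
time_s: 17.8
eef_pos: [0.4057, 0.0306, 0.194]
eef_rot: [0.707, -0.012, 0.707, 0.012]
wrist_force: [-0.2, -0.2, 0.5]
opening: 1.0
```

```bash
python3 snap.py 10; python3 - <<'E'
from h import *
s=cv2.imread("pics/s10_full.png")
crop(s,260,130,345,205,9,"pics/s10b.png")
E
```

```text
17.9 [0.40607891 0.03058931 0.19468988] [ 0.02764411  0.02347242 -0.01439272] [-0.09230876 -0.88390162  1.02523177] 0.9995193345481787
[-0.  0. -1.] 0.034950314657895165
```

View pics/s10b.png

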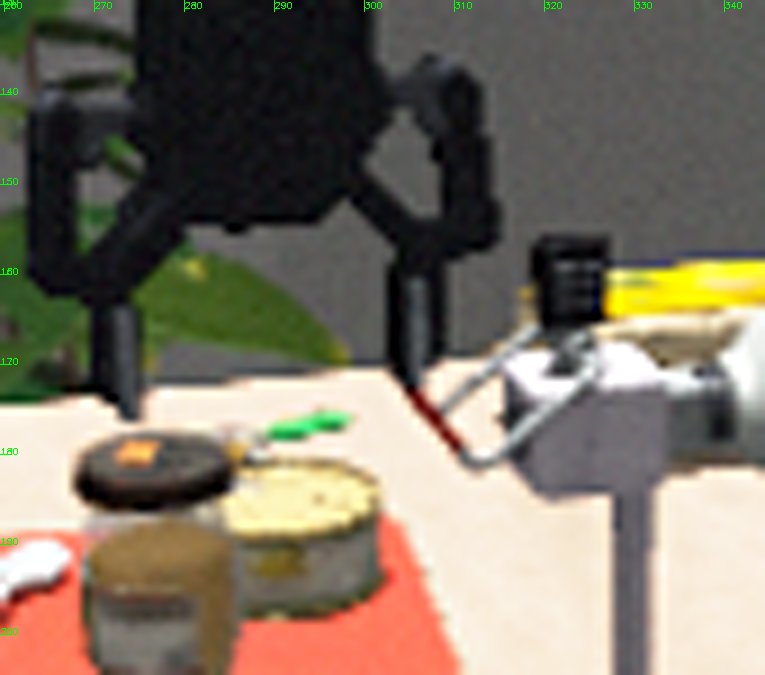

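Request:
step_arm(
  xyz=[
    [0,0,-4],
    [0,0,-8],
    [0,0,-12],
    [0,0,-15],
    [0,0,-18],
    [0,0,-18],
  ],
  spin=[0,0,0,0,0,0],
  fingers=[100,100,100,100,100,100],
)

```text
time_s: 18.5
eef_pos: [0.4057, 0.0306, 0.1762]
eef_rot: [0.707, -0.012, 0.707, 0.012]
wrist_force: [0.3, -1.1, -0.4]
opening: 0.996
```

```bash
python3 snap.py 11; python3 - <<'E'
from h import *
s=cv2.imread("pics/s11_full.png")
crop(s,260,130,345,205,9,"pics/s11b.png")
E
```

```text
18.6 [0.4060844  0.03060096 0.17671509] [-0.02997337  0.04855943  0.00062531] [ 0.64990493 -0.27272609 -0.05044021] 0.9978307916848339
[-0.  0. -1.] 0.034974531439649105
```

View pics/s11b.png

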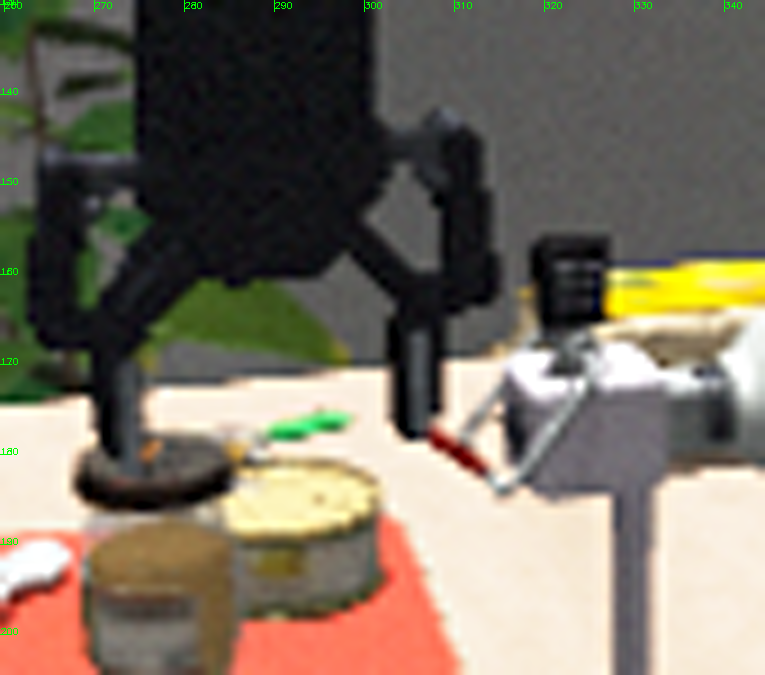

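Request:
step_arm(
  xyz=[
    [-6,0,0],
    [-10,0,-3],
    [-10,0,-12],
    [-10,0,-20],
    [-10,0,-24],
    [-7,0,-24],
    [-4,0,-24],
    [-1,0,-24],
    [-1,0,-24],
  ],
  spin=[0,0,0,0,0,0,0,0,0],
  fingers=[100,100,100,100,100,100,100,100,100],
)

```text
time_s: 19.5
eef_pos: [0.4038, 0.0308, 0.1519]
eef_rot: [0.705, -0.012, 0.709, 0.013]
wrist_force: [-5.0, -0.3, -3.3]
opening: 1.0
```

```bash
python3 snap.py 12; python3 - <<'E'
from h import *
s=cv2.imread("pics/s12_full.png")
crop(s,290,140,345,205,11,"pics/s12b.png")
E
```

```text
19.6 [0.40388021 0.03083192 0.15194073] [-0.01501103  0.94475002 -0.00696609] [-5.90197703  0.95564452 -2.39470014] 1.0002303928223333
[-0.004  0.    -1.   ] 0.035250969786907616
```

View pics/s12b.png

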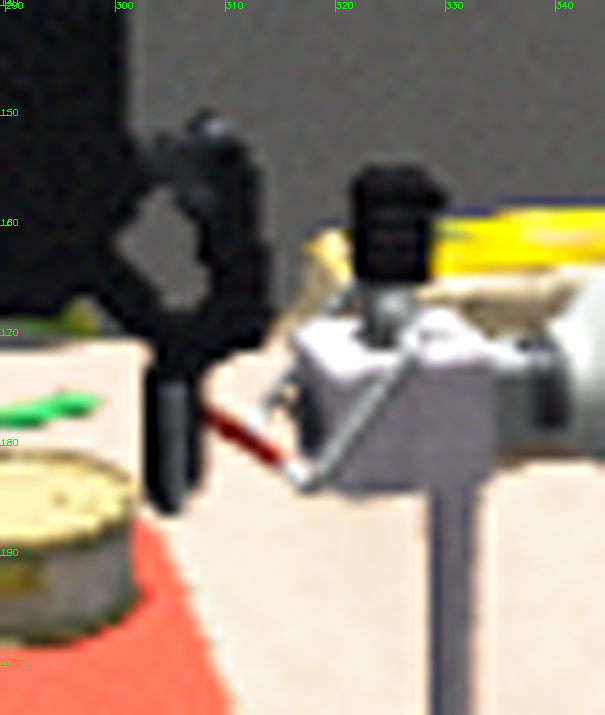

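```bash
python3 - <<'E'
from fit import *
for th in (.3,.4,.5,.6,.7):
    P=pinpts(.5085,.0341,.2245,.035,th)
    print(th,proj("side",P["grip"])+[-.3,-.6],proj("side",P["te"])+[-.3,-.6],proj("side",P["b"])+[-.3,-.6],proj("side",P["bl"])+[-.3,-.6])
E
```

```text
0.3 [[323.69670523 160.55168444]] [[311.02151015 182.18130744]] [[318.99861722 183.57878839]] [[321.83843555 186.64012819]]
0.4 [[323.69670523 160.55168444]] [[309.75505031 181.01880618]] [[317.48670308 183.23141387]] [[320.29978991 186.291273  ]]
0.5 [[323.69670523 160.55168444]] [[308.62154884 179.71705289]] [[316.03037102 182.72896791]] [[318.81813625 185.78438677]]
0.6 [[323.69670523 160.55168444]] [[307.63340251 178.28801193]] [[314.64408971 182.0753867 ]] [[317.40819578 185.12340633]]
0.7 [[323.69670523 160.55168444]] [[306.80172279 176.74512945]] [[313.34184392 181.27609235]] [[316.08419813 184.31378212]]
```

Request:
step_arm(
  xyz=[
    [1,0,0],
    [2,0,0],
    [2,0,0],
  ],
  spin=[0,0,0],
  fingers=[100,100,100],
)

```text
time_s: 19.9
eef_pos: [0.4046, 0.031, 0.1513]
eef_rot: [0.705, -0.012, 0.709, 0.013]
wrist_force: [-7.5, -0.1, -3.5]
opening: 1.001
```

Request:
step_arm(
  xyz=[
    [1,0,0],
    [2,0,0],
    [2,0,0],
  ],
  spin=[0,0,0],
  fingers=[100,100,100],
)

```text
time_s: 20.2
eef_pos: [0.4054, 0.0312, 0.1506]
eef_rot: [0.704, -0.012, 0.71, 0.013]
wrist_force: [-10.9, -0.2, -5.3]
opening: 0.999
```

```bash
python3 snap.py 13; python3 - <<'E'
from h import *
s=cv2.imread("pics/s13_full.png")
crop(s,290,140,345,205,11,"pics/s13b.png")
E
```

```text
20.3 [0.40539993 0.03120766 0.15062238] [-0.11688754  1.80665323 -0.0257991 ] [-10.16465668   0.25239542  -5.67709992] 0.9952908546608095
[-0.009  0.001 -1.   ] 0.035494598971247605
```

View pics/s13b.png

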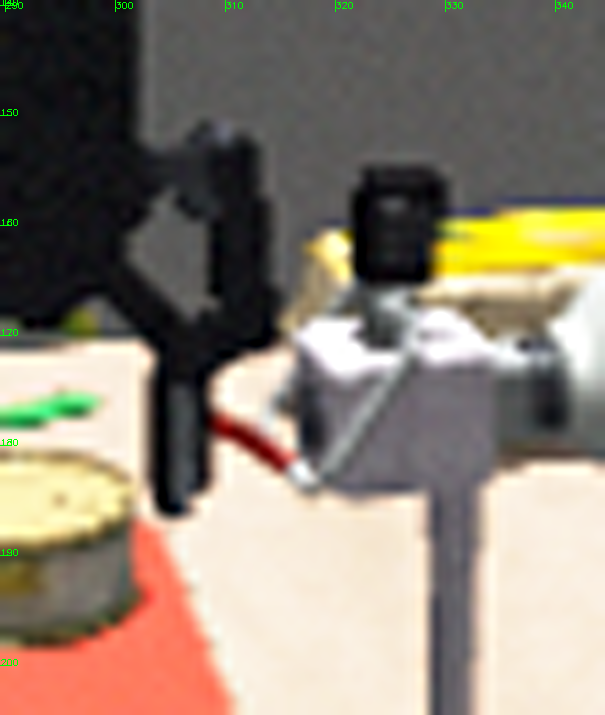

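Request:
step_arm(
  xyz=[
    [-5,0,0],
    [-8,0,5],
    [-8,0,14],
    [-8,0,14],
    [-5,0,14],
    [-2,0,13],
    [0,0,10],
    [2,0,7],
    [2,0,7],
  ],
  spin=[0,0,0,0,0,0,0,0,0],
  fingers=[100,100,100,100,100,100,100,100,100],
)

```text
time_s: 21.2
eef_pos: [0.4109, 0.0307, 0.159]
eef_rot: [0.706, -0.012, 0.708, 0.012]
wrist_force: [1.0, 0.8, 0.5]
opening: 0.999
```

```bash
python3 snap.py 14; python3 - <<'E'
from h import *
s=cv2.imread("pics/s14_full.png")
crop(s,290,140,345,205,11,"pics/s14b.png")
E
```

```text
21.3 [0.41091312 0.03062429 0.15939597] [ 0.027082   -0.00587802  0.03691245] [-0.26120051 -0.71139138  0.81747727] 1.00138640912471
[-0.001  0.    -1.   ] 0.035042270140341454
```

View pics/s14b.png

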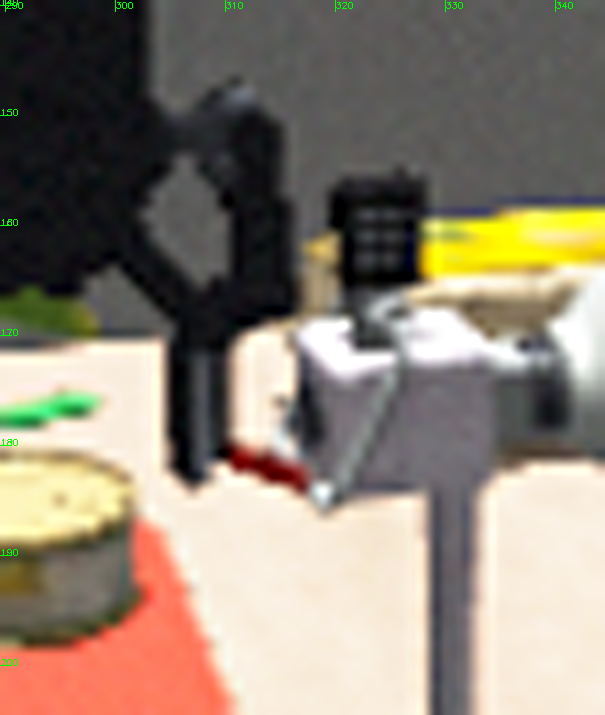

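Request:
step_arm(
  xyz=[
    [1,0,-1.5],
    [2,0,-3],
    [3,0,-4.5],
    [3,0,-4.5],
  ],
  spin=[0,0,0,0],
  fingers=[100,100,100,100],
)

```text
time_s: 21.7
eef_pos: [0.4139, 0.0306, 0.1551]
eef_rot: [0.707, -0.012, 0.707, 0.012]
wrist_force: [0.2, -0.4, -0.2]
opening: 1.004
```

```bash
python3 snap.py 15; python3 - <<'E'
from h import *
s=cv2.imread("pics/s15_full.png")
crop(s,290,140,345,205,11,"pics/s15b.png")
E
```

```text
21.8 [0.41401008 0.03061887 0.15506958] [-0.03405357  0.24698272  0.00606079] [-2.05558657 -0.34675968  0.29966777] 0.9994165549515128
[-0.  0. -1.] 0.03497512872926151
```

View pics/s15b.png

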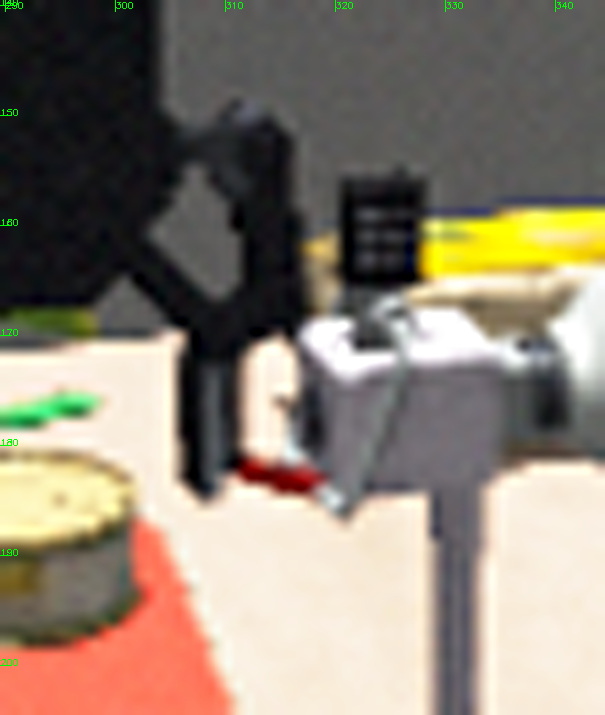

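Request:
step_arm(
  xyz=[
    [1,0,-1],
    [2,0,-2],
    [3,0,-3],
    [3,0,-3],
  ],
  spin=[0,0,0,0],
  fingers=[100,100,100,100],
)

```text
time_s: 22.2
eef_pos: [0.4165, 0.0307, 0.1518]
eef_rot: [0.706, -0.012, 0.708, 0.012]
wrist_force: [-4.3, -0.7, 1.3]
opening: 1.001
```

```bash
python3 snap.py 16; python3 - <<'E'
from h import *
s=cv2.imread("pics/s16_full.png")
crop(s,290,140,345,205,11,"pics/s16b.png")
E
```

```text
22.3 [0.41652981 0.03066789 0.15189954] [-0.11854174  0.74070026 -0.01260007] [-5.30304041 -0.26666288  1.36569236] 1.0042880253964843
[-0.002  0.    -1.   ] 0.03509569676643934
```

View pics/s16b.png

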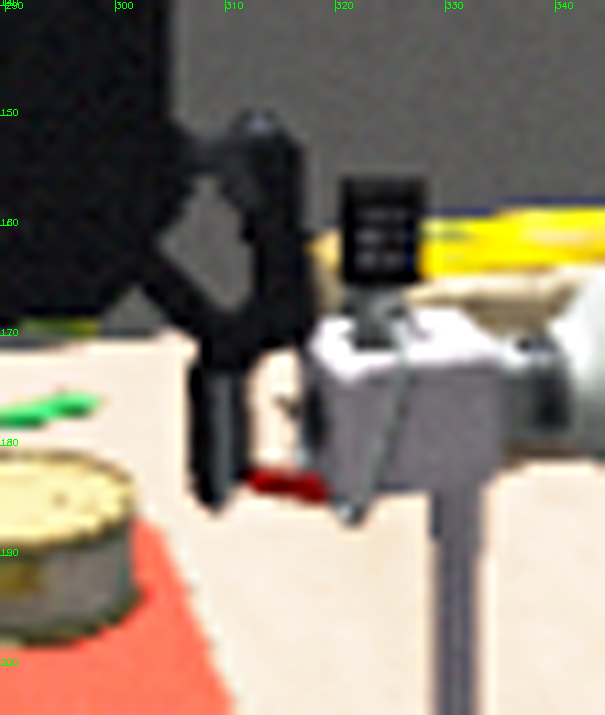

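Request:
step_arm(
  xyz=[
    [1,0,-0.7],
    [2,0,-1.5],
    [2.5,0,-2],
    [2.5,0,-2],
  ],
  spin=[0,0,0,0],
  fingers=[100,100,100,100],
)

```text
time_s: 22.7
eef_pos: [0.419, 0.0307, 0.1498]
eef_rot: [0.706, -0.012, 0.708, 0.013]
wrist_force: [-4.5, -0.6, 0.2]
opening: 0.998
```

```bash
python3 snap.py 17; python3 - <<'E'
from h import *
s=cv2.imread("pics/s17_full.png")
crop(s,290,140,345,205,11,"pics/s17b.png")
E
```

```text
22.8 [0.41894069 0.03069896 0.14982798] [-0.03071585  0.74095829 -0.01917751] [-5.57775704 -0.66799564  0.07495813] 0.9990485675157726
[-0.002  0.    -1.   ] 0.03500057507392854
```

View pics/s17b.png

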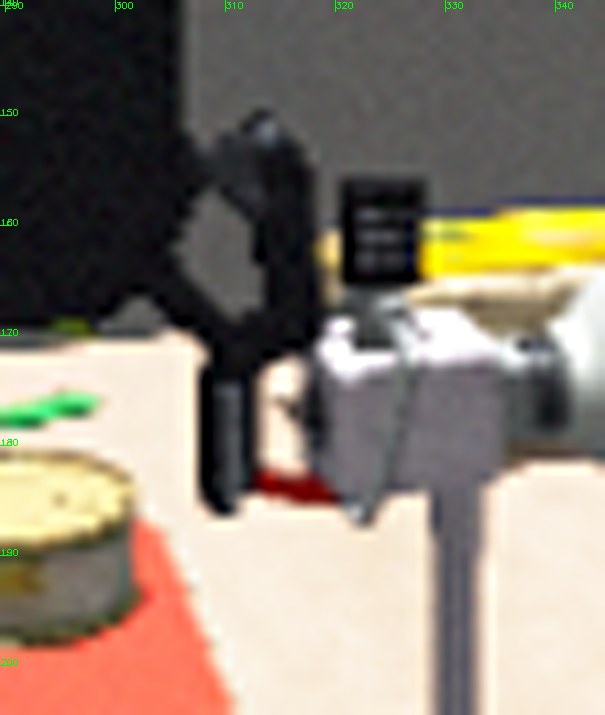

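Request:
step_arm(
  xyz=[
    [1,0,-0.5],
    [2,0,-1],
    [2,0,-1],
  ],
  spin=[0,0,0],
  fingers=[100,100,100],
)

```text
time_s: 23.1
eef_pos: [0.4207, 0.0308, 0.1486]
eef_rot: [0.706, -0.012, 0.708, 0.013]
wrist_force: [-6.4, -0.8, -1.1]
opening: 1.0
```

```bash
python3 snap.py 18; python3 - <<'E'
from h import *
s=cv2.imread("pics/s18_full.png")
crop(s,300,150,345,200,15,"pics/s18b.png")
for th in (0,.1,.2,.3):
    from fit import pinpts
    P=pinpts(.5075,.0341,.2245,.035,th)
    print(th,*[(proj("side",P[k])+[-.3,-.6]).round(1) for k in("grip","te","bl")])
E
```

```text
23.2 [0.42066665 0.03077678 0.14865511] [-0.05519721  0.81615071 -0.03398779] [-5.47766419  0.25690772 -0.24869818] 0.9970262130757089
[-0.002  0.    -1.   ] 0.03508795989850257
0 [[323.4 160.6]] [[315.2 184.8]] [[326.3 186.8]]
0.1 [[323.4 160.6]] [[313.6 184.1]] [[324.7 186.9]]
0.2 [[323.4 160.6]] [[312.1 183.2]] [[323.1 186.9]]
0.3 [[323.4 160.6]] [[310.7 182.2]] [[321.5 186.7]]
```

View pics/s18b.png

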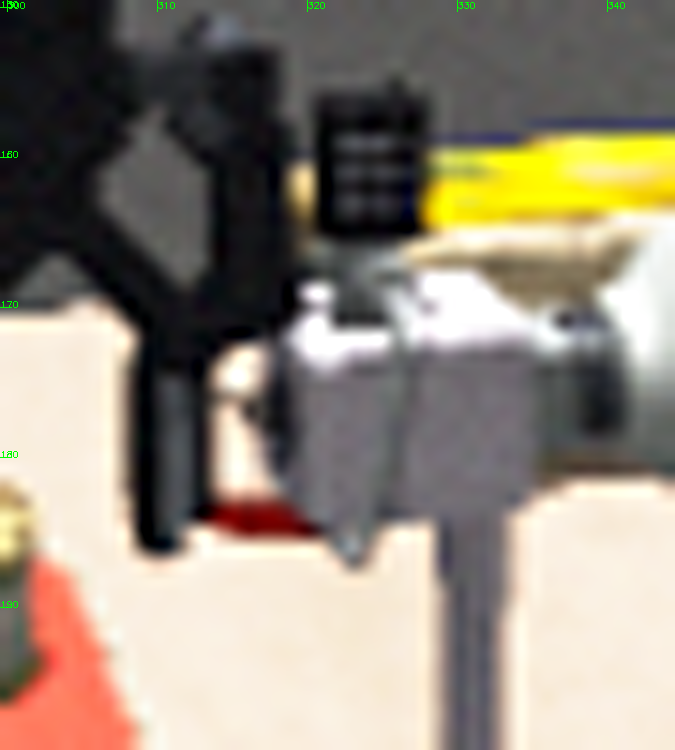

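Request:
step_arm(
  xyz=[
    [1,0,-0.5],
    [2,0,-1],
    [2,0,-1],
  ],
  spin=[0,0,0],
  fingers=[100,100,100],
)

```text
time_s: 23.5
eef_pos: [0.4225, 0.0308, 0.1475]
eef_rot: [0.706, -0.012, 0.708, 0.013]
wrist_force: [-5.0, -0.8, -1.3]
opening: 0.999
```

```bash
python3 snap.py 19; python3 - <<'E'
from h import *
s=cv2.imread("pics/s19_full.png")
crop(s,300,150,345,200,15,"pics/s19b.png")
E
```

```text
23.6 [0.42253728 0.03081191 0.14751211] [-0.01315671  0.85703319 -0.05003054] [-4.49203255  0.62468996 -1.43122331] 1.0024508719026766
[-0.003  0.    -1.   ] 0.03512408712216317
```

View pics/s19b.png

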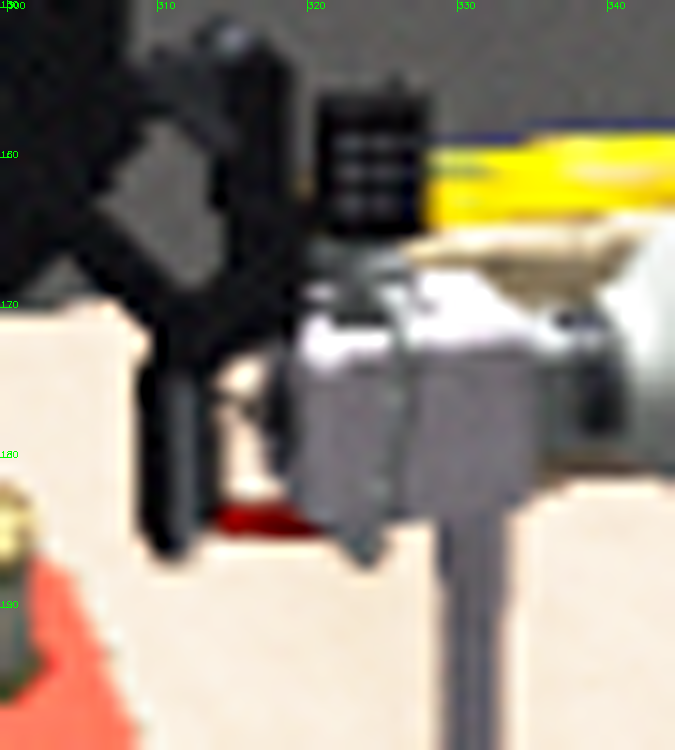

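Request:
step_arm(
  xyz=[
    [-3,0,0],
    [-8,0,0],
    [-15,0,0],
    [-25,0,0],
    [-40,0,0],
    [-40,0,0],
  ],
  spin=[0,0,0,0,0,0],
  fingers=[100,100,100,100,100,100],
)

```text
time_s: 24.2
eef_pos: [0.3819, 0.0308, 0.148]
eef_rot: [0.707, -0.012, 0.707, 0.012]
wrist_force: [0.6, 0.2, -0.2]
opening: 0.999
```

```bash
python3 snap.py 20; python3 - <<'E'
from h import *
s=cv2.imread("pics/s20_full.png")
crop(s,300,150,345,200,15,"pics/s20b.png")
E
```

```text
24.3 [0.38383942 0.03048349 0.14863908] [ 0.03325237 -0.00939053 -0.0233737 ] [ 0.33312556  0.15228143 -0.03269706] 1.0009722232965017
[ 0.002 -0.    -1.   ] 0.03464025082988171
```

View pics/s20b.png

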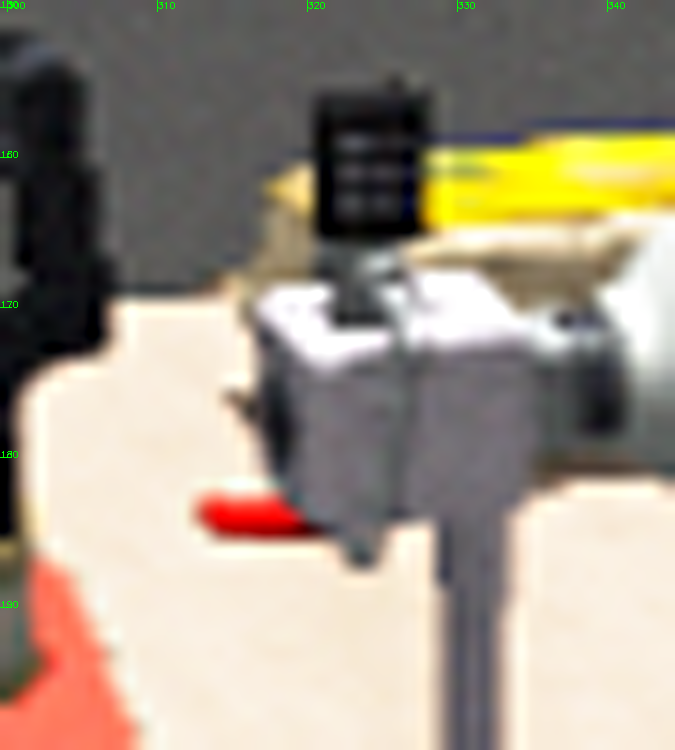

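Request:
step_arm(
  xyz=[
    [0,-10,0],
    [0,-25,0],
    [0,-40,0],
    [0,-47,-3],
    [0,-47,-6],
    [0,-47,-6],
    [0,-47,-6],
    [0,-47,-6],
    [0,-47,-6],
    [0,-47,-6],
  ],
  spin=[-0.15,-0.3,-0.45,-0.6,-0.75,-0.9,-1.05,-1.2,-1.35,-1.5],
  fingers=[100,100,100,100,100,100,100,100,100,100],
)

```text
time_s: 25.3
eef_pos: [0.3844, -0.0166, 0.1425]
eef_rot: [0.525, 0.475, 0.524, -0.474]
wrist_force: [0.2, -0.5, -0.2]
opening: 1.002
```

Request:
step_arm(
  xyz=[
    [15,0,0],
    [30,0,0],
    [45,0,0],
    [55,0,0],
    [60,0,0],
    [60,0,0],
    [60,0,0],
  ],
  spin=[-0.07,-0.07,-0.07,-0.07,-0.07,-0.07,-0.07],
  fingers=[100,100,100,100,100,100,100],
)

```text
time_s: 26.0
eef_pos: [0.4432, -0.0163, 0.1421]
eef_rot: [0.509, 0.491, 0.509, -0.491]
wrist_force: [0.2, -0.2, 0.3]
opening: 1.002
```

```bash
python3 snap.py 21; python3 - <<'E'
from h import *
s=cv2.imread("pics/s21_full.png")
crop(s,270,130,345,205,10,"pics/s21b.png")
E
```

```text
26.1 [ 0.44308316 -0.01632833  0.14216187] [0.03962834 0.04670015 0.04253697] [-1.47797246  1.01022038  0.35311504] 1.0009510905219283
[-0.  0. -1.] -1.5350682151238166
```

View pics/s21b.png

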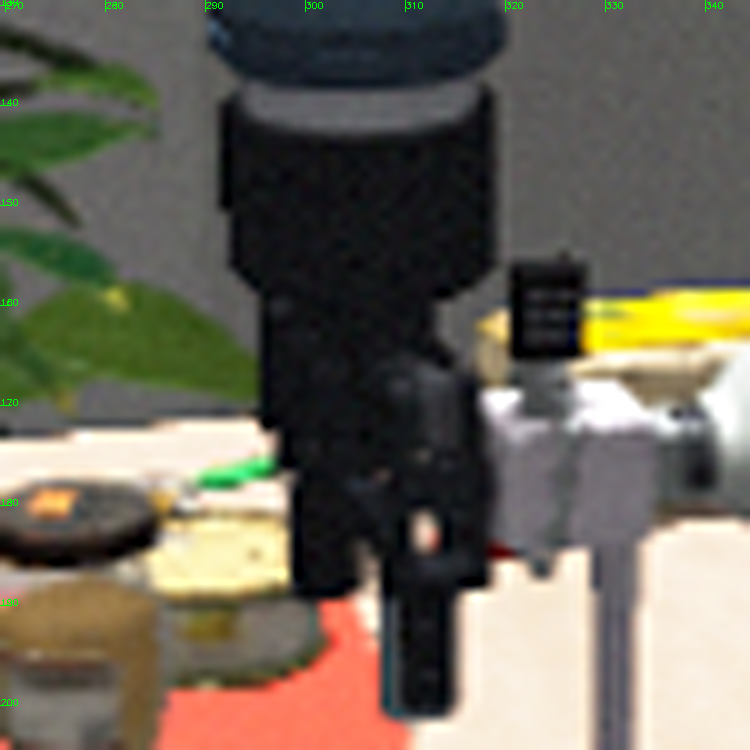

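View pics/t21.png

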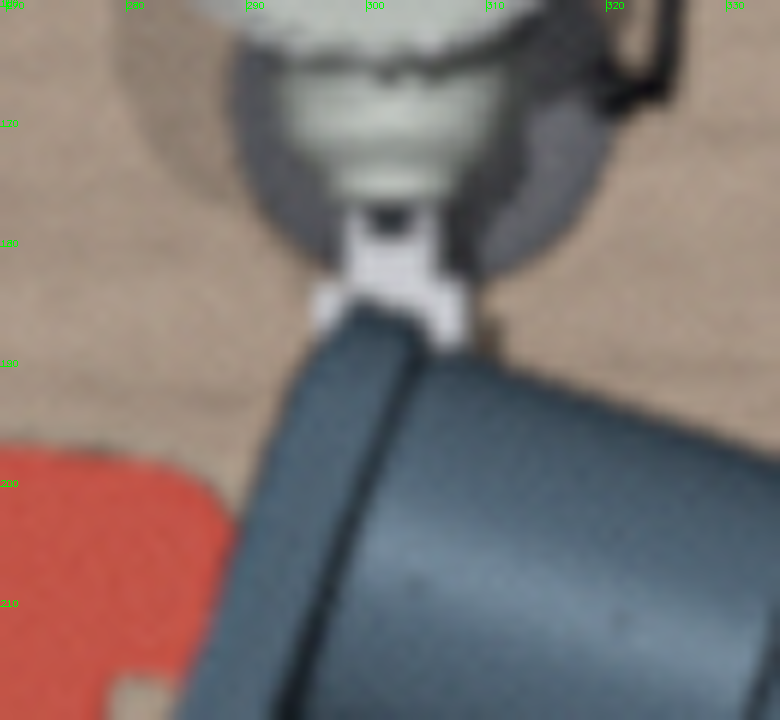

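Request:
step_arm(
  xyz=[
    [0,-3,6],
    [6,-3,6],
    [11,-3,6],
    [15,-3,6],
    [17,-3,6],
    [19,-3,6],
    [21,-3,6],
    [21,-3,6],
  ],
  spin=[0,0,0,0,0,0,0,0],
  fingers=[100,100,100,100,100,100,100,100],
)

```text
time_s: 26.9
eef_pos: [0.4648, -0.0194, 0.1482]
eef_rot: [0.509, 0.491, 0.509, -0.491]
wrist_force: [-0.4, 0.7, -0.4]
opening: 0.996
```

Request:
step_arm(
  xyz=[
    [1,0,0],
    [2,0,0],
    [2,0,0],
  ],
  spin=[0,0,0],
  fingers=[100,100,100],
)

```text
time_s: 27.2
eef_pos: [0.4667, -0.0194, 0.1483]
eef_rot: [0.509, 0.491, 0.509, -0.491]
wrist_force: [0.1, 0.4, -0.7]
opening: 1.0
```

Request:
step_arm(
  xyz=[
    [1,0,0],
    [2,0,0],
    [2,0,0],
  ],
  spin=[0,0,0],
  fingers=[100,100,100],
)

```text
time_s: 27.5
eef_pos: [0.468, -0.0193, 0.148]
eef_rot: [0.508, 0.491, 0.509, -0.491]
wrist_force: [-2.8, -1.0, 1.0]
opening: 1.001
```

Request:
step_arm(
  xyz=[
    [1,0,0],
    [2,0,0],
    [2,0,0],
  ],
  spin=[0,0,0],
  fingers=[100,100,100],
)

```text
time_s: 27.8
eef_pos: [0.4695, -0.0193, 0.1475]
eef_rot: [0.508, 0.49, 0.51, -0.492]
wrist_force: [-5.5, -1.0, -1.3]
opening: 1.0
```

```bash
python3 snap.py 22; python3 - <<'E'
from h import *
s=cv2.imread("pics/s22_full.png")
crop(s,280,130,345,205,10,"pics/s22b.png")
E
```

```text
27.9 [ 0.46947803 -0.01927019  0.14751656] [-0.18381475  0.77531205  0.20558633] [-5.25185624 -0.2350701  -1.70937527] 0.994478554455772
[-0.003  0.    -1.   ] -1.534560215316635
```

View pics/s22b.png

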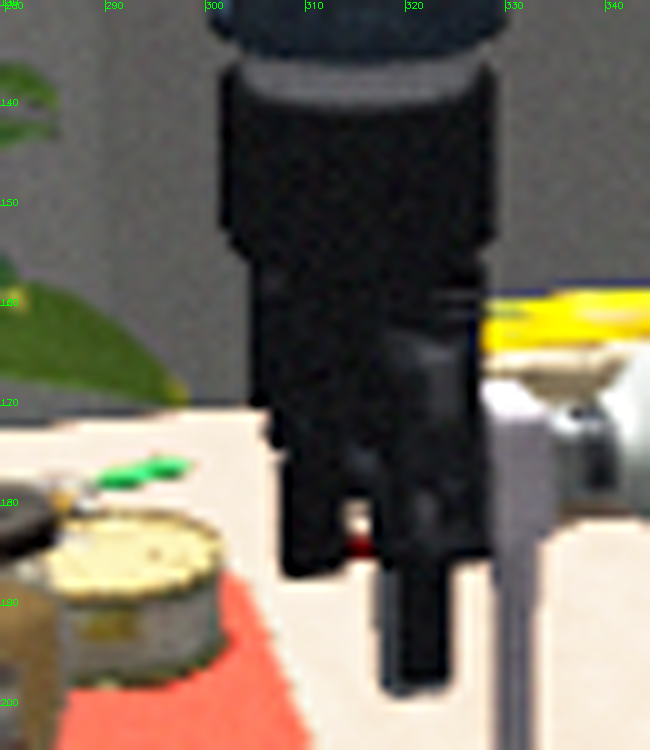

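Request:
step_arm(
  xyz=[
    [1,0,-0.5],
    [2,0,-1],
    [2,0,-1],
  ],
  spin=[0,0,0],
  fingers=[100,100,100],
)

```text
time_s: 28.2
eef_pos: [0.4717, -0.0193, 0.1466]
eef_rot: [0.508, 0.49, 0.51, -0.491]
wrist_force: [-5.6, -0.3, -2.1]
opening: 0.998
```

Request:
step_arm(
  xyz=[
    [1,0,-0.5],
    [2,0,-1],
    [2,0,-1],
  ],
  spin=[0,0,0],
  fingers=[100,100,100],
)

```text
time_s: 28.5
eef_pos: [0.4741, -0.0193, 0.1458]
eef_rot: [0.508, 0.491, 0.509, -0.491]
wrist_force: [-4.3, -1.5, -3.3]
opening: 1.001
```

Request:
step_arm(
  xyz=[
    [-3,0,0],
    [-10,0,0],
    [-25,0,0],
    [-50,0,0],
    [-80,0,0],
    [-100,0,0],
  ],
  spin=[0,0,0,0,0,0],
  fingers=[100,100,100,100,100,100],
)

```text
time_s: 29.1
eef_pos: [0.3736, -0.0193, 0.1466]
eef_rot: [0.509, 0.491, 0.508, -0.491]
wrist_force: [-0.3, 0.4, 0.1]
opening: 0.997
```

```bash
python3 snap.py 23; python3 - <<'E'
from h import *
s=cv2.imread("pics/s23_full.png")
crop(s,300,150,345,200,15,"pics/s23b.png")
E
```

```text
29.2 [ 0.37332297 -0.01917249  0.14648045] [-0.01518224  0.00177077 -0.01672994] [0.21719684 0.30436948 1.09088529] 1.000582559742349
[ 0.001 -0.    -1.   ] -1.5357979950305356
```

View pics/s23b.png

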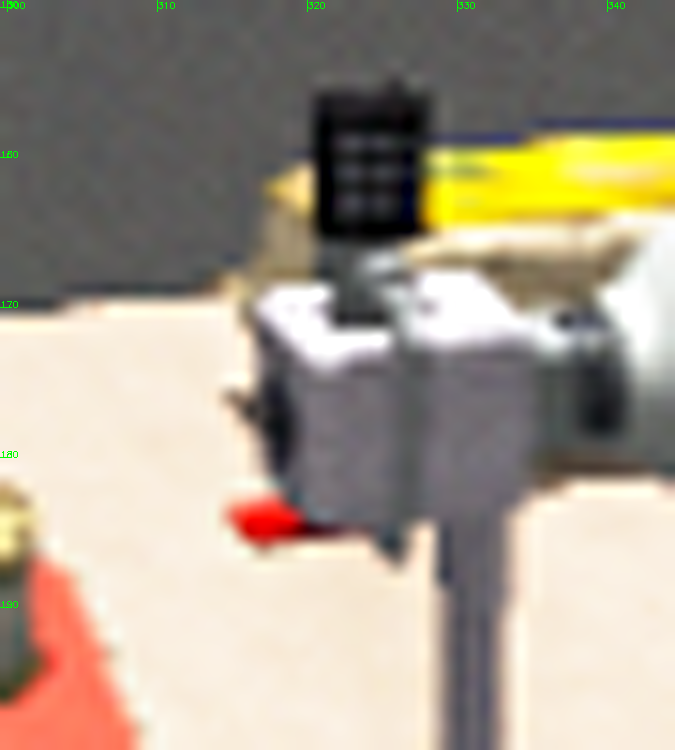

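Request:
step_arm(
  xyz=[
    [0,-20,20],
    [0,-50,50],
    [0,-90,80],
    [0,-130,110],
    [0,-170,130],
    [0,-210,130],
    [0,-230,130],
    [0,-230,130],
    [0,-230,130],
  ],
  spin=[0,0,0,0,0,0,0,0,0],
  fingers=[100,100,100,100,100,100,100,100,100],
)

```text
time_s: 30.1
eef_pos: [0.3751, -0.2496, 0.2764]
eef_rot: [0.509, 0.491, 0.508, -0.491]
wrist_force: [-0.9, 0.8, -0.1]
opening: 0.998
```

```bash
python3 snap.py 24; python3 - <<'E'
from fit import *
s=cv2.imread("pics/s24_full.png");t=cv2.imread("pics/t24_full.png")
cv2.imwrite("pics/c24.png",np.vstack([s,t])[:, :] if 0 else t)
crop(s,300,150,345,200,15,"pics/s24b.png")
for x in(.508,.51):
  for th in(0,.1,.2):
    P=pinpts(x,.0341,.2245,.035,th);print(x,th,*[proj("side",P[k]).round(1)+[-.3,-.6] for k in("grip","te","bl")],*[proj("top",P[k]).round(1) for k in("grip","te","bl")])
E
```

```text
30.2 [ 0.37501142 -0.24860845  0.27627479] [ 0.02964474 -0.04038564  0.04097406] [ 0.01934195 -0.13601632 -0.7842436 ] 0.9982596343855275
[ 0.  0. -1.] -1.5341560528464144
0.508 0 [[323.5 160.6]] [[315.3 184.8]] [[326.5 186.7]] [[301.4 192.5]] [[302.9 202.8]] [[310.9 194.5]]
0.508 0.1 [[323.5 160.6]] [[313.7 184.1]] [[324.9 186.9]] [[301.4 192.5]] [[302.9 204.2]] [[310.9 196.1]]
0.508 0.2 [[323.5 160.6]] [[312.2 183.2]] [[323.3 186.8]] [[301.4 192.5]] [[302.8 205.6]] [[310.9 197.6]]
0.51 0 [[324.2 160.5]] [[316.  184.7]] [[327.1 186.7]] [[301.4 191.8]] [[302.9 202.1]] [[310.9 193.9]]
0.51 0.1 [[324.2 160.5]] [[314.4 184. ]] [[325.5 186.8]] [[301.4 191.8]] [[302.9 203.6]] [[310.9 195.5]]
0.51 0.2 [[324.2 160.5]] [[312.9 183.1]] [[323.9 186.8]] [[301.4 191.8]] [[302.9 205. ]] [[310.9 197. ]]
```

View pics/c24.png

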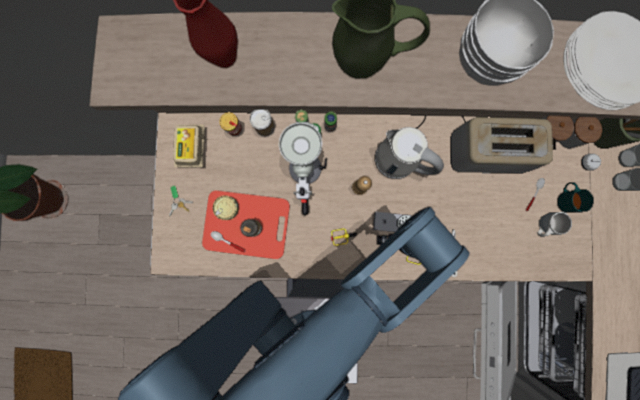

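View pics/t24.png

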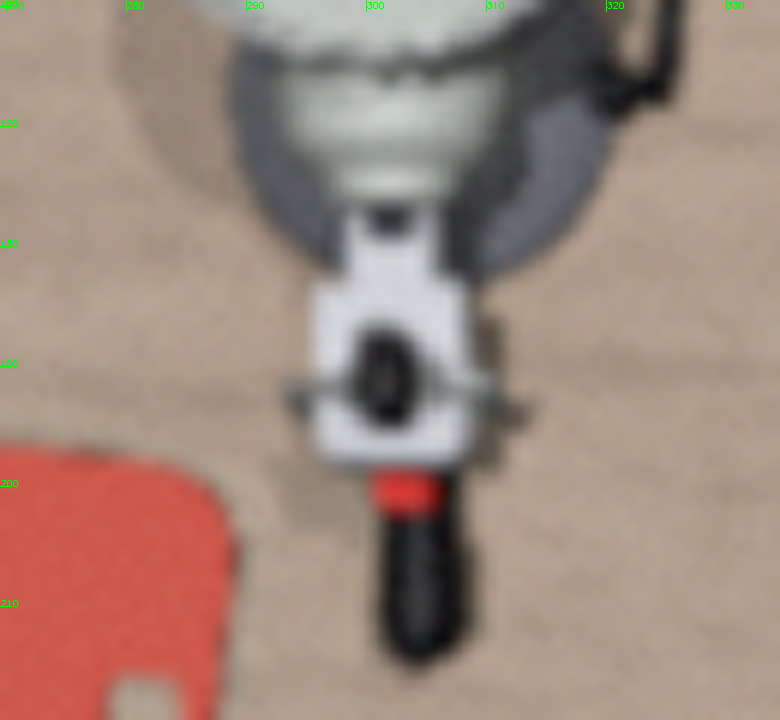

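View pics/s24b.png

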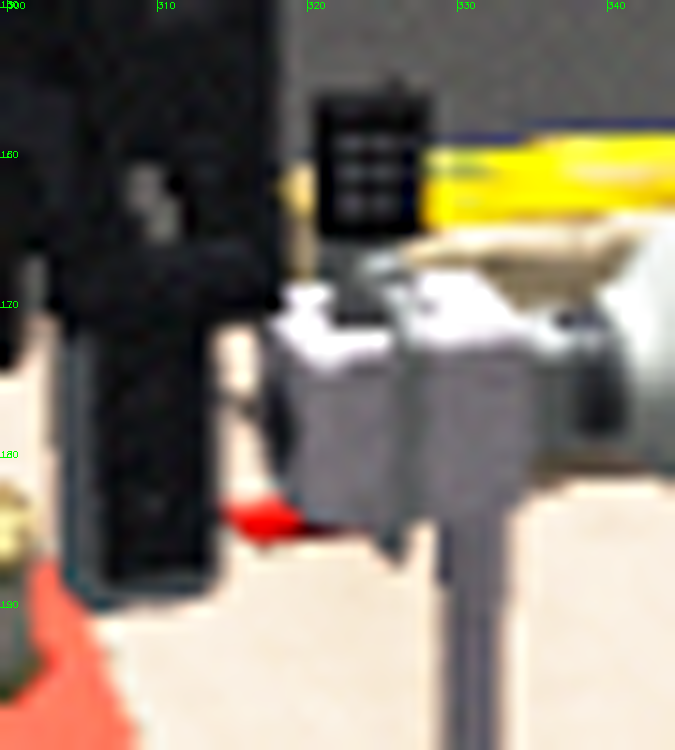

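```bash
python3 -c "
from bench import hand_in,ctrl
print(ctrl.get_obs()['wrist_force']);print(hand_in())"
```

```text
[ 0.01934195 -0.13601632 -0.7842436 ]
the job is handed in; nothing more can be done
None
```

The pin is home in the crank and its loop is shut under the socket. I handed the job in at about 30 s of the 72 s; no verdict is reported.

**What I did:**
- I took the black-gripped steel pin from the stand, leaving the two yellow look-alikes alone, and lowered it into the crank's hole until it stood on the shaft.
- With a press of about 4–7 N I drew it to +x. The upward force vanished after about 4.5 mm, and the pin then sank under low force until the shoulder met the socket. The contact force there was about 8 N.
- I let go with the loop still open, then swung it shut by pushing the tab down and in with the outside of an open finger. No wrist reading during this passed 11 N.
- The first push left the loop at about 0.2 rad and it eased back slightly. I pushed again with the side of a finger and it stayed shut.

**Last checks:**
- **Loop:** the side camera gives about 0.08 rad and the top camera about 0.04 rad. The tab is centred under the socket's end.
- **Pin:** it looks upright and seated. I judged that from the picture and the forces and did not measure it separately.
- **Surroundings:** the jar, tin and mill sit at the same pixels as at the start. The gripper is open and well clear.

**Disagreements:** the two cameras differed by about 4 mm when I triangulated the pin, so I worked from offsets measured within each view. While I pushed the tab, the pin leaned a few millimetres to +x, and it came back when I eased off. The pin also ended about 3–4 mm farther to +x than where I released it, most likely because the crank and shaft slid in along the end play.

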